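# Make up two nozzle kits for the bakery's filling machine

## Robot

A 6-joint arm with a two-finger parallel gripper is mounted at the origin on the work surface. World frame = base frame: x ahead of the robot, y to its left, z up, the work surface at z = 0. Lengths are in mm, angles in rad, forces in N, time in s.
With the tool pointing down it reaches from about 400 to 925 mm from the base axis. Payload 12.5 kg.
Tool frame: the origin (TCP) lies on the mounting face of the last link; the fingertips stand 190 mm ahead of it and the grasp point (between the pads) lies 171 mm ahead of it (env.grasp_offset is the distance from the TCP to the grasp point, in mm); z points along the fingers, y is the direction in which the jaws open and shut (so a half turn about z gives the same grasp; the last joint's range is limited). The gripper opens to 95 mm and grips with 3 to 60 N. Pads are 20 mm wide; open, the fingers measure 119 mm over their backs; the gripper's body (75 mm by 180 mm) begins 59 mm behind the grasp point.
Start: joints at [1.1, 0.491, 1.559, -0, 1.092, -0.106], TCP at [222.953, 583.881, 404.761] pointing down, gripper open.
Joint ranges: [-3.1, 3.1], [-0.84, 2.19], [0.05, 2.79], [-1.13, 4.28], [0.06, 2.93], [-2.69, 2.69]. Speed limits (rad/s): [2.22, 2.22, 2.79, 3.14, 3.14, 3.14].

## Interface

Orientations are given as [roll, pitch, yaw] about the fixed x, y, z axes, in that order (R = Rz(yaw) Ry(pitch) Rx(roll)).
In Python, from cell import env, viewer gives the robot as it stands.
- The arm moves only by the tool play_rows, never from a script. Its argument "increments" is a list of rows, each an object of numbers: "dx", "dy", "dz": the shift along the tool's x, y, z in mm; "rx", "ry", "rz": the turn, a rotation vector about the tool's x, y, z in units of 6 degrees (1.0 is 6 degrees). A call has 1 to 8 rows; each row is the pose to reach, as a shift and turn from the pose measured when the call began, along the tool's axes at that moment; what a row does not reach only later rows make up. A row lasts 1/12 s, in which the tool goes at most 41.7 mm and 7.16 degrees, less where a joint would pass 70% of its speed; a pose out of reach is approached as far as the arm can. A call with a gripper value outside its range is refused whole. "fingers" is the opening, from 0 (shut) to 1 (fully open), set as the call begins (left out, the last holds). The fingers move at their own pace and stop on an object; the grip force is fixed at half the most. Time passes only in rows, so rows that repeat a pose let the fingers close. It gives the time, the measured TCP pose, the force and the opening at its end, in the units of the state.
- env.state(): the state, without advancing time (a new reading comes with each control period).
- viewer.read_camera(name): name is "scene" or "top" or "wrist"; returns a dict with "image" (480x640x3 uint8, red, green, blue), "fx", "fy", "cx", "cy" (pixels), "rvec" (rotation vector, rad) and "tvec" (3), from world to camera coordinates, as OpenCV has them. Camera axes: x right, y down, z forward; pixel columns grow to the right and rows downward; lengths in mm; the calibration is good to about 2 mm. The wrist camera is an equidistant fisheye: a pixel r from the principal point sees the ray r / f radians off the axis. A picture is of the moment at which its call begins. There is no depth.
- env.job_done(): hands the job in, once; it reports no verdict.
The state is a dict: "t": time; "joints": joint angles; "qvel": joint speeds; "tau": joint torques, N m; "eef_pos": TCP position; "tcp_rot": TCP orientation; "ft_force": force on the tool from outside, world axes, zero at the start; "moment": the same for the moment, N m; "opening": opening from 0.0 (shut) to 1.0 (fully open).
Only numpy, scipy, OpenCV 4.12 (cv2) and the standard library are available. Lean on these libraries where they do the work, as an engineer would, in place of code of your own. Each camera call takes 0.05 s, during which the arm holds its last target.

## Task

Make up the two nozzle kits for the filling machine. In the divided rectangular tray: the spring clip, pulled sideways out of the stock post while the collar is still on it and laid flat in the longer bay, and the tall narrow nozzle, stood upright with its tip up in the shorter bay. In the round pan, side by side on its floor: the thick collar from under the clip on the post, lying flat, and the short wide nozzle, upright with its tip up; leave the shaker, the scraper and the weight where they are.

Things in the scene. Friction and masses are not known exactly. Their poses are not given: they have to be found in the camera images.
- clip: Steel R-clip, 5 mm wire, flat, 30 g. Origin: underside, centre of its loop. Loop 28 mm wide over straight sides along x (grip these, x -10 to 10 mm), ends at x 24. Straight leg along -x to x -80; second arm at y 17, flaring to 25. Starts with leg through the post (post axis at clip x -55), lying on the collar, underside 36 mm up. Pull level along its +x: free after 35 mm, no spring force.
- collar: Thick plain aluminium ring, 64 mm outside, 26 mm bore, 22 mm high, origin at the centre of its underside, z up its axis. At the start it sits loosely round the stock post on its 14 mm base, held down by the clip; once the clip is out it lifts straight off over the post. About 300 g.
- tall_nozzle: Tall narrow steel nozzle standing upright on the counter, 75 mm high: flange 44 mm across and 10 mm high, then a cylinder 32 mm across from 10 to 48 mm height (grip here), then a cone to the tip. Origin at the centre of its underside, z up to the tip. About 120 g.
- wide_nozzle: Short wide steel nozzle standing upright on the counter, 48 mm high: flange 58 mm across and 8 mm high, then a cylinder 48 mm across from 8 to 32 mm height (grip here), then a blunt cone to a tip 22 mm across. Origin at the centre of its underside, z up to the tip. About 150 g.
- post: Fixed stock post: white round base 60 mm across, 14 mm high, with a steel pin 20 mm across standing to 56 mm height, cross-drilled along its x at 34 to 44 mm height. Origin at the centre of its underside; x points the way the clip is pulled out.
- tray: Fixed white plastic tray 224 (x) by 112 (y) mm, turned any way; walls 18 high, 3 thick, floor 3 mm, with a 17 mm high cross wall at x = +26 mm. Longer bay (clip): x -109 to +24, centre x -42. Shorter bay (tall nozzle): x +28 to +109, centre x +68. Both y -53 to +53. Origin: centre of its underside.
- pan: Fixed round black steel pan, 184 mm across the rim, 20 mm high, floor 4 mm thick and about 164 mm across inside; origin at the centre of its underside. The collar and the wide nozzle fit beside each other, for instance 45 mm either side of its centre.
- shaker: Bystander: closed aluminium shaker jar, 64 mm across, 130 mm high, origin at the centre of its underside. Leave alone.
- scraper: Bystander: dough scraper lying flat, about 90 by 120 mm, 21 mm high, steel blade and wooden grip, origin underneath near its middle. Leave alone.
- weight: Bystander: brass balance weight, 56 mm across, 64 mm high with a knob, origin at the centre of its underside. Leave alone.
Mind the look-alikes: they are no part of the job. What is shaped like the clip but purple or red is not meant.

How it is judged (in metres and radians):
On the way:
1. the clip is out of the post while the collar is still on it (horizontal distance between clip and post above 0.092 m and horizontal distance between collar and post below 0.012 m).
At the end, for the whole second after the job is handed in: Clip flat on the floor of the tray's longer bay (0.08 rad, either face), tall nozzle upright, tip up, in the shorter bay; collar flat and wide nozzle upright, tip up, on the pan's floor within 60 mm of its centre (0.12 rad, 6 mm in height), not stacked; all at rest (x of tall_nozzle in the frame of tray between 0.036 and 0.102 m and y of tall_nozzle in the frame of tray between -0.046 and 0.046 m and z of tall_nozzle in the frame of tray below 0.01 m and angle between each of tall_nozzle, wide_nozzle's own z axis and vertical below 0.12 rad and x of clip in the frame of tray between -0.106 and 0.022 m and y of clip in the frame of tray between -0.052 and 0.052 m and z of clip in the frame of tray below 0.011 m and (angle between clip's own z axis and vertical below 0.08 rad or angle between clip's own z axis and vertical above 3.0616 rad) and horizontal distance between collar and pan below 0.06 m and z of collar in the frame of pan above -0.01 m and ((z of collar in the frame of pan below 0.01 m and angle between collar's own z axis and vertical below 0.12 rad) or (z of collar in the frame of pan below 0.032 m and angle between collar's own z axis and vertical above 3.02 rad)) and horizontal distance between wide_nozzle and pan below 0.063 m and z of wide_nozzle in the frame of pan below 0.01 m and linear speed of each of clip, collar, tall_nozzle, wide_nozzle below 0.02 m/s); the robot touches nothing.
It fails at once if shaker disturbed (moved over 25 mm) (distance of shaker from where it was at the start of the episode above 0.025 m).
It fails at once if scraper disturbed (moved over 25 mm) (distance of scraper from where it was at the start of the episode above 0.025 m).
It fails at once if weight disturbed (moved over 25 mm) (distance of weight from where it was at the start of the episode above 0.025 m).
It also fails if it takes over 96 s, if anything falls off the work surface, if the arm or the gripper's body presses on something with over 40 N, if the wrist force passes 120 N, or if a joint passes its speed limit or range.

## Working session

There is one attempt and no reset: what is moved stays moved. The work goes in short steps, Python scripts to look and compute and a tool call to move; the robot and the scene stay as the last step left them, time stands still between calls to the robot, and variables do not carry over. Pictures are saved under pics/ and viewed, and the job is handed in when it is done.

Besides the shell and the picture viewer there is one more tool, called after "Request:" as name(argument=value, ...), one argument or row to a line, values as JSON. play_rows: Moves the arm, as the interface text tells. Its arguments: {"type":"object","properties":{"increments":{"type":"array","items":{"type":"object","properties":{"dx":{"type":"number"},"dy":{"type":"number"},"dz":{"type":"number"},"rx":{"type":"number"},"ry":{"type":"number"},"rz":{"type":"number"}}}},"fingers":{"type":"number"}},"required":["increments"]}

```bash
ls; mkdir -p pics; python3 - <<'E'
from cell import env, viewer
import cv2,pickle
for n in ["scene","top","wrist"]:
    c=viewer.read_camera(n); cv2.imwrite(f"pics/{n}0.png",c["image"][:,:,::-1]); pickle.dump(c,open(f"{n}0.pkl","wb"))
    print(n,{k:v for k,v in c.items() if k!="image"})
print(env.state(), env.grasp_offset)
E
```

```text
pics
scene {'fx': 519.4940989464404, 'fy': 519.4940989464404, 'cx': 317.82408134007306, 'cy': 238.19661013161678, 'rvec': array([ 0.70317937,  2.49117893, -1.28572188]), 'tvec': array([ 516.53396383,  -92.71356403, 1740.93070631])}
top {'fx': 581.3040738016261, 'fy': 581.3040738016261, 'cx': 315.96891409694246, 'cy': 241.35953481756113, 'rvec': array([ 2.12825858, -2.13237232,  0.19730784]), 'tvec': array([ -75.13840818,  567.05955666, 1272.71998616])}
wrist {'fx': 371.64829954431775, 'fy': 371.64829954431775, 'cx': 323.24162808805784, 'cy': 239.90836870428816, 'rvec': array([-2.38154631, -1.64088494, -0.23924116]), 'tvec': array([-624.25967098,  -32.58206228,  391.50844849])}
{'t': 0.15, 'joints': array([ 1.10042153e+00,  4.91404714e-01,  1.55932335e+00,  2.68774331e-05,
        1.09171721e+00, -1.05607353e-01]), 'qvel': array([-0.00057901,  0.00079284, -0.00285786, -0.00026485, -0.00086224,
       -0.00064638]), 'tau': array([ 2.57129570e-03, -6.12891841e+01, -2.58281082e+01,  6.92877523e-02,
        4.71829029e-02, -5.35699075e-05]), 'eef_pos': array([222.92631824, 583.86190297, 404.30131574]), 'tcp_rot': array([-3.14074729e+00, -1.13584090e-04,  2.77681276e+00]), 'ft_force': array([ 0.69317779,  0.06762214, -1.08797676]), 'moment': array([-0.01221466, -0.02182941,  0.01057638]), 'opening': 0.9975468155423705} 171.3
```

View pics/scene0.png

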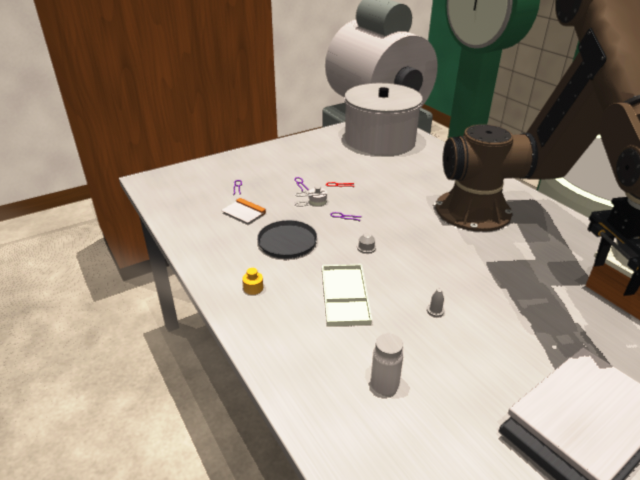

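View pics/top0.png

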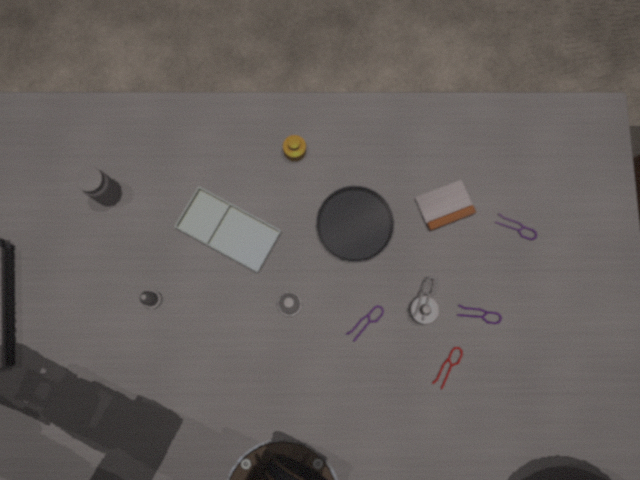

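View pics/wrist0.png

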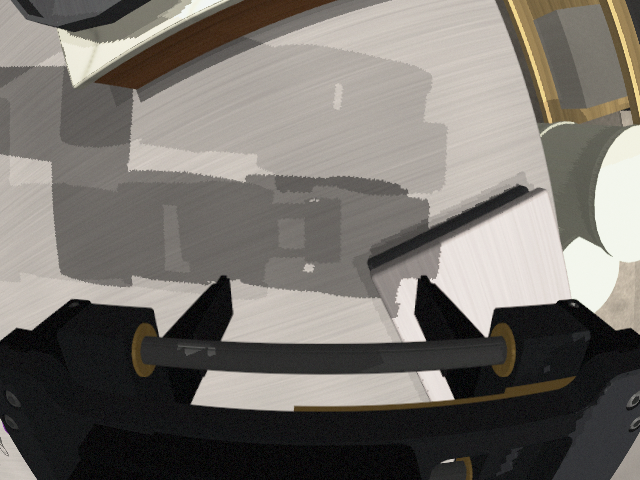

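The top view shows the post, collar and steel clip at about (425,300), tall nozzle (150,298), wide nozzle (289,303), tray (228,230), pan (355,223), shaker (95,182), weight (294,147) and scraper (445,205). There are four clip shapes off the post: purple at (517,228), (480,314) and (367,322), and red at (448,367). The steel-grey one through the post is the clip that fits. I'll enlarge it to confirm.

```bash
cat > h.py <<'E'
import numpy as np,cv2,pickle
def P(c,X):
    return cv2.projectPoints(np.float64(X).reshape(-1,1,3),np.float64(c["rvec"]),np.float64(c["tvec"]),np.array([[c["fx"],0,c["cx"]],[0,c["fy"],c["cy"]],[0,0,1]]),None)[0].reshape(-1,2)
def back(c,uv,z):
    R=cv2.Rodrigues(c["rvec"])[0]; o=-R.T@c["tvec"]
    d=R.T@np.array([(uv[0]-c["cx"])/c["fx"],(uv[1]-c["cy"])/c["fy"],1])
    return o+d*(z-o[2])/d[2]
def fish_back(c,uv,z):
    R=cv2.Rodrigues(c["rvec"])[0]; o=-R.T@c["tvec"]
    v=np.array([uv[0]-c["cx"],uv[1]-c["cy"]]);r=np.hypot(*v);t=r/c["fx"]
    d=R.T@np.array([*(v/r*np.sin(t)),np.cos(t)])
    return o+d*(z-o[2])/d[2]
def fish_P(c,X):
    R=cv2.Rodrigues(c["rvec"])[0];X=np.float64(X).reshape(-1,3)
    p=X@R.T+c["tvec"];rr=np.hypot(p[:,0],p[:,1]);t=np.arctan2(rr,p[:,2])
    return np.c_[c["cx"]+c["fx"]*t*p[:,0]/rr,c["cy"]+c["fx"]*t*p[:,1]/rr]
E
python3 - <<'E'
import pickle,cv2,numpy as np
from h import *
c=pickle.load(open("top0.pkl","rb"))
im=c["image"][:,:,::-1]
a=cv2.resize(im[260:350,370:490],None,fx=6,fy=6,interpolation=cv2.INTER_CUBIC)
cv2.imwrite("pics/clipcrop.png",cv2.convertScaleAbs(a,alpha=1.7))
a=cv2.resize(im[170:320,130:330],None,fx=4,fy=4,interpolation=cv2.INTER_CUBIC)
cv2.imwrite("pics/traycrop.png",cv2.convertScaleAbs(a,alpha=1.7))
s=pickle.load(open("scene0.pkl","rb"))
a=cv2.resize(s["image"][165:220,280:380,::-1],None,fx=8,fy=8,interpolation=cv2.INTER_CUBIC)
cv2.imwrite("pics/sclip.png",a)
E
```

```text
(no output)
```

View pics/clipcrop.png

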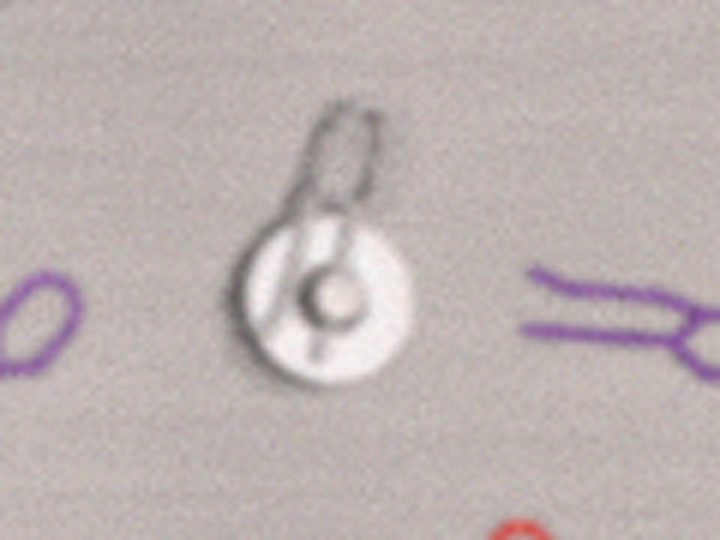

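View pics/traycrop.png

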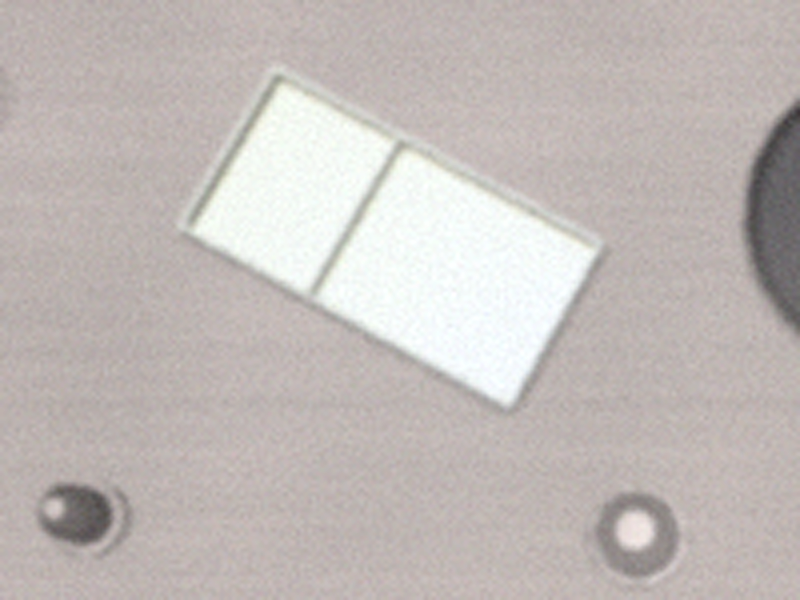

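View pics/sclip.png

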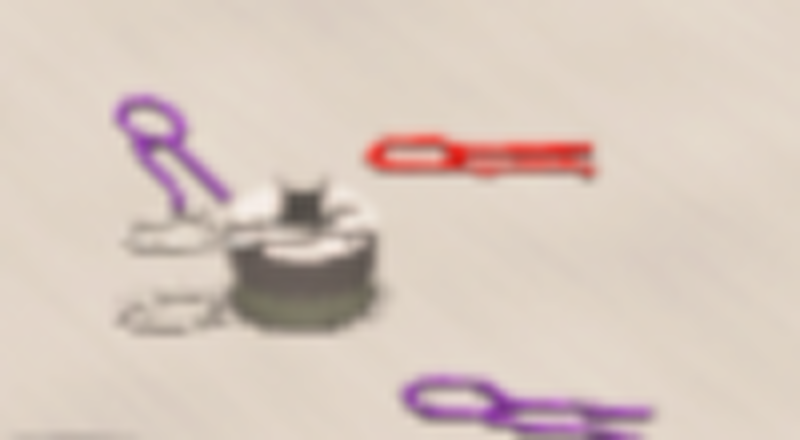

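```bash
python3 - <<'E'
import pickle,cv2,numpy as np
from h import *
from scipy.optimize import least_squares
c=pickle.load(open("top0.pkl","rb"))
q=lambda U,V,s,ox,oy:((U+.5)/s-.5+ox,(V+.5)/s-.5+oy)
k=lambda U,V:q(U,V,6,370,260); t=lambda U,V:q(U,V,4,130,170)
print("collar",back(c,k(329,297),36),"pin",back(c,k(335,297),56))
a=back(c,k(345,152),38.5); print("loop",a,"end",back(c,k(350,101),38.5),"legend",back(c,k(318,357),38.5))
print("wide tip",back(c,t(634,530),48),"flange",back(c,t(639,534),4))
print("tall tip",back(c,t(52,509),75),"flange",back(c,t(90,518),8))
# pan
im=cv2.cvtColor(c["image"],cv2.COLOR_RGB2GRAY)
_,b=cv2.threshold(im,80,255,cv2.THRESH_BINARY_INV)
n,l,s,ce=cv2.connectedComponentsWithStats(b)
i=l[223,355]; m=(l==i).astype(np.uint8); cn=max(cv2.findContours(m,0,1)[0],key=cv2.contourArea)
e=cv2.fitEllipse(cn); print(e,"pan",back(c,e[0],20), "rad",np.linalg.norm(back(c,(e[0][0]+e[1][0]/2,e[0][1]),20)-back(c,e[0],20)))
# tray corners top z18
cor=[t(276,68),t(603,244),t(511,409),t(184,233)]
W=[back(c,p,18)[:2] for p in cor]; print("tray",np.round(W,1),np.mean(W,0))
W=np.array(W); ax=(W[0]+W[3]-W[1]-W[2]); print("yaw",np.arctan2(ax[1],ax[0]),"len",np.linalg.norm(ax)/2, np.linalg.norm(W[0]+W[1]-W[2]-W[3])/2)
for n,p,z in [("shaker",(97,183),130),("weight",(294,147),55),("scraper",(445,205),15)]: print(n,back(c,p,z))
E
```

```text
collar [ 413.8596297  -320.87738486   36.        ] pin [ 412.60088605 -319.2725243    56.        ]
loop [ 468.30867452 -328.40970985   38.5       ] end [ 487.70932837 -331.01750397   38.5       ] legend [ 391.3465947  -315.47607008   38.5       ]
wide tip [429.25244606 -13.55095194  48.        ] flange [430.24120932 -14.60801538   4.        ]
tall tip [439.356014   304.52212821  75.        ] flange [439.79124952 301.91551166   8.        ]
((354.528564453125, 223.64529418945312), (75.69830322265625, 76.9495620727539), 98.11817932128906) pan [ 614.63421949 -166.96496711   20.        ] rad 88.84279032900065
tray [[705.3 201.7]
 [598.6   6.9]
 [501.4  59.2]
 [605.5 252.2]] [602.68006841 129.98530516]
yaw 1.0729104409776338 len 220.6772272527799 111.10104481230067
shaker [682.2655425  400.02934383 130.        ]
weight [790.5412327  -25.37528607  55.        ]
scraper [ 660.58782581 -382.49884571   15.        ]
```

The crop confirms it: the steel-grey clip is the one with its leg through the pin, loop at (428,285) pointing up-image. I'll go there via a waypoint.

```bash
cat >> h.py <<'E'
from scipy.spatial.transform import Rotation as Ro
def plan(st,p,yaw):
    R=Ro.from_euler('xyz',st["tcp_rot"]); d=R.inv().apply(np.array(p)-st["eef_pos"])
    T=Ro.from_euler('xyz',[np.pi,0,yaw]); r=(R.inv()*T).as_rotvec()/np.radians(6)
    print("d",np.round(d,1),"r",np.round(r,2),"rows>=",np.ceil(max(np.linalg.norm(d)/41.7,np.linalg.norm(r)*6/7.16)))
E
python3 - <<'E'
from cell import env
from h import *
s=env.state(); plan(s,[500,120,400],2.7); plan(s,[430,-200,350],2.8)
E
```

```text
d [-424.3 -334.5    4.5] r [-0.01 -0.    0.73] rows>= 13.0
d [-473.1 -658.4   54.8] r [-0.01 -0.   -0.22] rows>= 20.0
```

Request:
play_rows(
  increments=[
    {"dx": -212,"dy": -167},
    {"dx": -212,"dy": -167},
    {"dx": -212,"dy": -167},
    {"dx": -212,"dy": -167},
    {"dx": -212,"dy": -167},
    {"dx": -212,"dy": -167},
    {"dx": -424,"dy": -335},
    {"dx": -424,"dy": -335},
  ],
  fingers=0.55,
)

```text
invalid input
```

```bash
python3 - <<'E'
from cell import env
from h import *
s=env.state(); print(s["eef_pos"],s["tcp_rot"],s["t"]);plan(s,[500,120,400],2.987); plan(s,[468,-326,330],2.987)
E
```

```text
[222.92631824 583.86190297 404.30131574] [-3.14074729e+00 -1.13584090e-04  2.77681276e+00] 0.15
d [-424.3 -334.5    4.5] r [-0.01 -0.   -2.01] rows>= 13.0
d [-553.5 -762.5   74.9] r [-0.01 -0.   -2.01] rows>= 23.0
```

Request:
play_rows(
  increments=[
    {"dx": -32,"dy": -26,"dz": 0,"rx": 0,"ry": 0,"rz": 0},
    {"dx": -64,"dy": -52,"dz": 0,"rx": 0,"ry": 0,"rz": 0},
    {"dx": -96,"dy": -78,"dz": 0,"rx": 0,"ry": 0,"rz": 0},
    {"dx": -128,"dy": -104,"dz": 0,"rx": 0,"ry": 0,"rz": 0},
    {"dx": -160,"dy": -130,"dz": 0,"rx": 0,"ry": 0,"rz": 0},
    {"dx": -192,"dy": -156,"dz": 0,"rx": 0,"ry": 0,"rz": 0},
    {"dx": -224,"dy": -182,"dz": 0,"rx": 0,"ry": 0,"rz": 0},
    {"dx": -256,"dy": -208,"dz": 0,"rx": 0,"ry": 0,"rz": 0},
  ],
  fingers=0.55,
)

```text
t: 0.82
eef_pos: [388.4, 296.4, 404.5]
tcp_rot: [-3.141, -0.0, 2.777]
ft_force: [1.6, 1.0, 0.2]
opening: 0.557
```

Request:
play_rows(
  increments=[
    {"dx": -22,"dy": -32,"dz": 5,"rx": 0,"ry": 0,"rz": 0},
    {"dx": -44,"dy": -64,"dz": 10,"rx": 0,"ry": 0,"rz": 0},
    {"dx": -66,"dy": -96,"dz": 15,"rx": 0,"ry": 0,"rz": -0.5},
    {"dx": -88,"dy": -128,"dz": 20,"rx": 0,"ry": 0,"rz": -1},
    {"dx": -110,"dy": -160,"dz": 25,"rx": 0,"ry": 0,"rz": -1.5},
    {"dx": -132,"dy": -192,"dz": 30,"rx": 0,"ry": 0,"rz": -2},
    {"dx": -154,"dy": -224,"dz": 35,"rx": 0,"ry": 0,"rz": -2},
    {"dx": -176,"dy": -256,"dz": 40,"rx": 0,"ry": 0,"rz": -2},
  ],
)

```text
t: 1.48
eef_pos: [461.5, -7.5, 364.5]
tcp_rot: [-3.141, -0.0, 2.987]
ft_force: [1.0, 0.9, -0.6]
opening: 0.553
```

```bash
python3 - <<'E'
from cell import env
from h import *
s=env.state(); print(s["eef_pos"],s["tcp_rot"],s["t"]); plan(s,[468,-326,330],2.987)
E
```

```text
[461.50453456  -7.53151242 364.47419843] [-3.14087828e+00 -1.72375707e-04  2.98677533e+00] 1.4833
d [ -55.5 -313.6   34.7] r [-0.01 -0.   -0.  ] rows>= 8.0
```

Request:
play_rows(
  increments=[
    {"dx": -7,"dy": -39,"dz": 4,"rx": 0,"ry": 0,"rz": 0},
    {"dx": -14,"dy": -78,"dz": 8,"rx": 0,"ry": 0,"rz": 0},
    {"dx": -21,"dy": -118,"dz": 12,"rx": 0,"ry": 0,"rz": 0},
    {"dx": -28,"dy": -157,"dz": 16,"rx": 0,"ry": 0,"rz": 0},
    {"dx": -35,"dy": -196,"dz": 20,"rx": 0,"ry": 0,"rz": 0},
    {"dx": -42,"dy": -236,"dz": 24,"rx": 0,"ry": 0,"rz": 0},
    {"dx": -49,"dy": -275,"dz": 30,"rx": 0,"ry": 0,"rz": 0},
    {"dx": -55,"dy": -313,"dz": 35,"rx": 0,"ry": 0,"rz": 0},
  ],
)

```text
t: 2.15
eef_pos: [467.2, -327.5, 329.3]
tcp_rot: [-3.141, -0.0, 2.986]
ft_force: [0.9, 0.5, -0.9]
opening: 0.55
```

```bash
python3 - <<'E'
from cell import env,viewer
from h import *
c=viewer.read_camera("wrist"); cv2.imwrite("pics/w1.png",c["image"][:,:,::-1]); pickle.dump(c,open("w1.pkl","wb"))
R=cv2.Rodrigues(c["rvec"])[0]; o=-R.T@c["tvec"]; print("cam",o,"axis",R[2])
s=env.state(); print(s["eef_pos"],s["tcp_rot"],s["t"]); plan(s,[468,-328,330],2.987)
E
```

```text
cam [ 386.72718143 -315.30743496  308.95075074] axis [ 0.2830805  -0.04465428 -0.95805607]
[ 467.21724977 -332.82984667  328.4029058 ] [-3.13903579e+00  8.48849550e-04  2.98421052e+00] 2.2
d [-0.   4.9 -1.6] r [-0.02  0.01 -0.03] rows>= 1.0
```

View pics/w1.png

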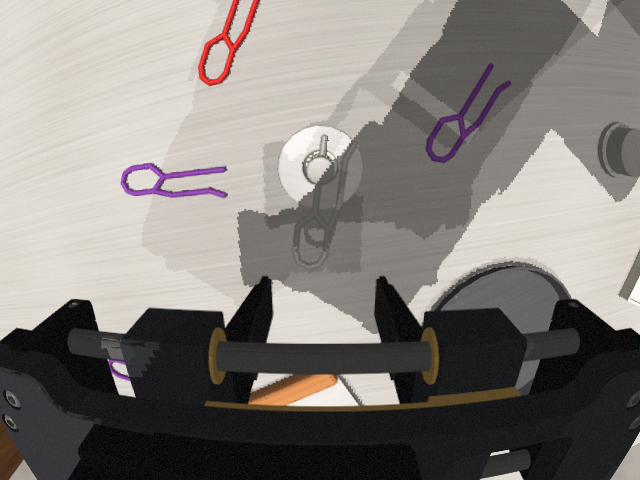

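```bash
python3 - <<'E'
from cell import env,viewer
from h import *
c=viewer.read_camera("wrist"); pickle.dump(c,open("w2.pkl","wb"))
im=c["image"][100:290,220:420,::-1].copy()
a=cv2.convertScaleAbs(cv2.resize(im,None,fx=3,fy=3,interpolation=cv2.INTER_CUBIC),alpha=1.5)
def draw(px,py,yaw,col):
    Rz=np.array([[np.cos(yaw),-np.sin(yaw)],[np.sin(yaw),np.cos(yaw)]])
    L=np.array([[-80,0],[-25,0],[-10,14],[10,14],[24,0],[10,-14],[-10,-14],[-25,0]],float)
    L=L@Rz.T+np.array([px,py])+55*Rz[:,0]
    u=fish_P(c,np.c_[L,np.full(len(L),38.5)])
    u=(u-[220,100])*3+1
    cv2.polylines(a,[np.int32(u)],False,col,1)
    t=np.linspace(0,6.3,60)
    for r,z in [(32,36),(10,56)]:
        u=fish_P(c,np.c_[px+r*np.cos(t),py+r*np.sin(t),0*t+z]); cv2.polylines(a,[np.int32((u-[220,100])*3+1)],True,col,1)
draw(413.4,-320.3,-0.155,(0,255,0))
cv2.imwrite("pics/w2c.png",a)
s=env.state(); print(s["eef_pos"],s["tcp_rot"],s["t"])
E
```

```text
[ 467.12216951 -329.83569187  328.53169483] [-3.14032447e+00 -1.33919684e-04  2.98281462e+00] 2.25
```

View pics/w2c.png

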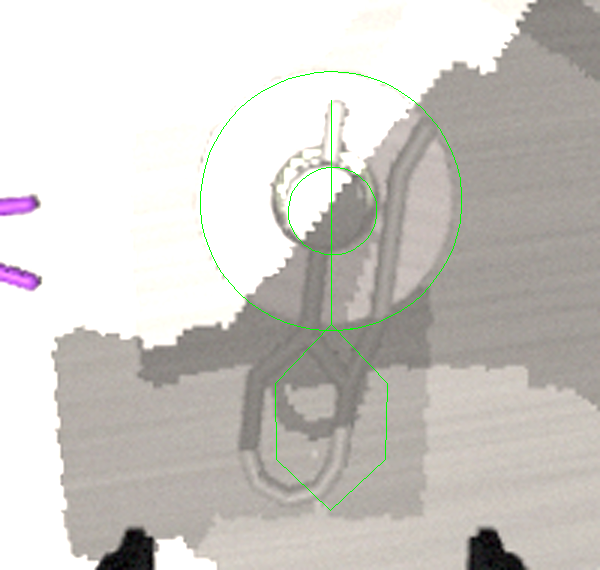

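```bash
python3 - <<'E'
from h import *
c=pickle.load(open("w2.pkl","rb"))
f=lambda U,V,z:fish_back(c,((U+.5)/3-.5+220,(V+.5)/3-.5+100),z)[:2].round(1)
a=f(337,103,38.5);b=f(312,325,38.5);e=f(289,497,38.5)
l=f(250,415,38.5);r=f(345,420,38.5)
print("collar c",f(331,200,36),"leg tip",a,"leg base",b,"loop end",e,"sides",l,r,(l+r)/2)
for p,q in [(a,b),(a,e),(a,(l+r)/2)]: d=q-p; print(np.arctan2(d[1],d[0]),np.hypot(*d))
E
```

```text
collar c [ 412.7 -320.3] leg tip [ 389.5 -315.3] leg base [ 442.3 -329.6] loop end [ 486.1 -342.6] sides [ 462.8 -348.7] [ 467.8 -325.2] [ 465.3  -336.95]
-0.2644883825492327 54.70219374028798
-0.2754261036960354 100.38351458282384
-0.2782125358131377 78.8312279493349
```

```bash
python3 - <<'E'
from cell import env
from h import *
s=env.state(); plan(s,[465.8,-336.3,223],2.870)
E
```

```text
d [  0.3  -6.5 105.5] r [-0.01 -0.    1.08] rows>= 3.0
```

Request:
play_rows(
  increments=[
    {"dx": 0.3,"dy": -6.5,"dz": 0,"rx": 0,"ry": 0,"rz": 1.08},
    {"dx": 0.3,"dy": -6.5,"dz": 20,"rx": 0,"ry": 0,"rz": 1.08},
    {"dx": 0.3,"dy": -6.5,"dz": 45,"rx": 0,"ry": 0,"rz": 1.08},
    {"dx": 0.3,"dy": -6.5,"dz": 70,"rx": 0,"ry": 0,"rz": 1.08},
    {"dx": 0.3,"dy": -6.5,"dz": 90,"rx": 0,"ry": 0,"rz": 1.08},
    {"dx": 0.3,"dy": -6.5,"dz": 100,"rx": 0,"ry": 0,"rz": 1.08},
    {"dx": 0.3,"dy": -6.5,"dz": 105,"rx": 0,"ry": 0,"rz": 1.08},
    {"dx": 0.3,"dy": -6.5,"dz": 105,"rx": 0,"ry": 0,"rz": 1.08},
  ],
)

```text
t: 2.92
eef_pos: [465.9, -336.1, 223.1]
tcp_rot: [-3.141, -0.001, 2.87]
ft_force: [0.0, -0.1, 1.5]
opening: 0.55
```

```bash
python3 - <<'E'
from cell import env,viewer
from h import *
c=viewer.read_camera("wrist"); cv2.imwrite("pics/w3.png",c["image"][:,:,::-1])
s=env.state(); print(s["ft_force"],s["t"]); plan(s,[465.8,-336.3,223],2.870)
E
```

```text
[-0.31492066 -0.5349859  -0.47425603] 2.9667
d [ 0.2 -0.1  0.9] r [-0.01  0.   -0.  ] rows>= 1.0
```

View pics/w3.png

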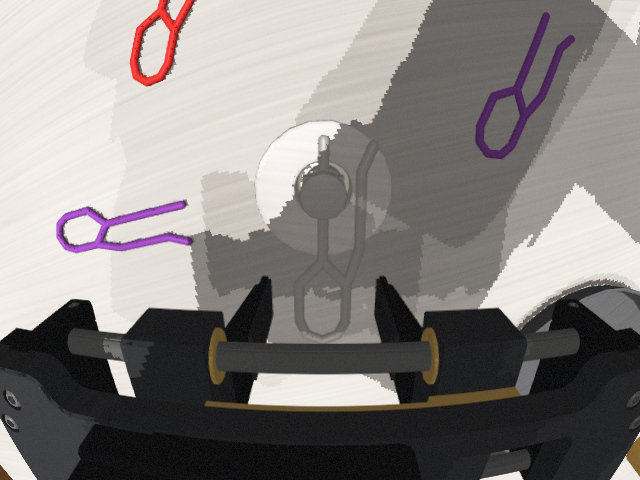

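The loop at (323,300) sits centred between the fingertips at (268,280) and (380,280). Closing.

Request:
play_rows(
  increments=[
    {"dx": 0,"dy": 0,"dz": 0.5,"rx": 0,"ry": 0,"rz": 0},
    {"dx": 0,"dy": 0,"dz": 0.5,"rx": 0,"ry": 0,"rz": 0},
    {"dx": 0,"dy": 0,"dz": 0.5,"rx": 0,"ry": 0,"rz": 0},
    {"dx": 0,"dy": 0,"dz": 0.5,"rx": 0,"ry": 0,"rz": 0},
    {"dx": 0,"dy": 0,"dz": 0.5,"rx": 0,"ry": 0,"rz": 0},
    {"dx": 0,"dy": 0,"dz": 0.5,"rx": 0,"ry": 0,"rz": 0},
    {"dx": 0,"dy": 0,"dz": 0.5,"rx": 0,"ry": 0,"rz": 0},
    {"dx": 0,"dy": 0,"dz": 0.5,"rx": 0,"ry": 0,"rz": 0},
  ],
  fingers=0,
)

```text
t: 3.63
eef_pos: [466.1, -336.3, 223.6]
tcp_rot: [-3.14, 0.001, 2.87]
ft_force: [0.7, 0.0, 2.3]
opening: 0.284
```

Request:
play_rows(
  increments=[
    {"dx": -6,"dy": 0,"dz": -0.6,"rx": 0,"ry": 0,"rz": 0},
    {"dx": -14,"dy": 0,"dz": -0.6,"rx": 0,"ry": 0,"rz": 0},
    {"dx": -22,"dy": 0,"dz": -0.6,"rx": 0,"ry": 0,"rz": 0},
    {"dx": -30,"dy": 0,"dz": -0.6,"rx": 0,"ry": 0,"rz": 0},
    {"dx": -40,"dy": 0,"dz": -0.6,"rx": 0,"ry": 0,"rz": 0},
    {"dx": -50,"dy": 0,"dz": -0.6,"rx": 0,"ry": 0,"rz": 0},
    {"dx": -60,"dy": 0,"dz": -0.6,"rx": 0,"ry": 0,"rz": 0},
    {"dx": -70,"dy": 0,"dz": -0.6,"rx": 0,"ry": 0,"rz": 0},
  ],
)

```text
t: 4.3
eef_pos: [534.7, -355.3, 224.1]
tcp_rot: [-3.14, 0.001, 2.87]
ft_force: [-1.4, 0.2, -1.0]
opening: 0.285
```

```bash
python3 - <<'E'
from cell import env,viewer
from h import *
c=viewer.read_camera("wrist"); cv2.imwrite("pics/w4.png",c["image"][:,:,::-1])
s=env.state(); print(s["ft_force"],s["t"],s["eef_pos"])
E
```

```text
[-0.35746864 -0.22918247  0.3232246 ] 4.35 [ 535.93864412 -355.69013344  224.2152958 ]
```

View pics/w4.png

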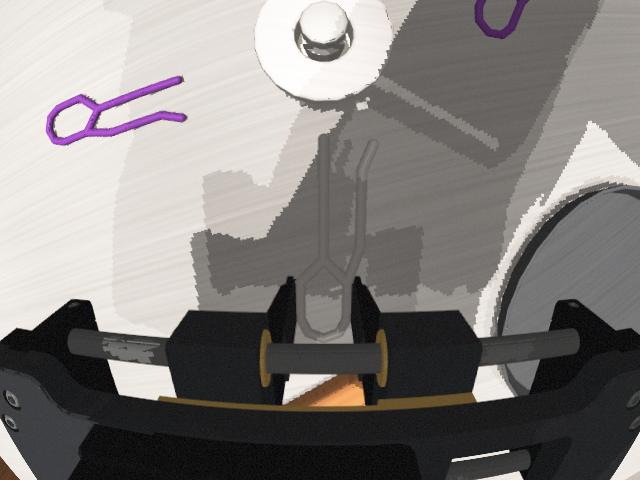

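Clip is free and the collar is still seated on the post at (322,35). Lifting and swinging to the tray.

```bash
python3 - <<'E'
from cell import env
from h import *
s=env.state(); plan(s,[564.8,70.9,320],1.073)
E
```

```text
d [ 86.3 418.5 -96.8] r [ 0.    0.03 17.16] rows>= 15.0
```

Request:
play_rows(
  increments=[
    {"dx": 0,"dy": 0,"dz": -30,"rx": 0,"ry": 0,"rz": 0},
    {"dx": 5,"dy": 15,"dz": -60,"rx": 0,"ry": 0,"rz": 1},
    {"dx": 10,"dy": 40,"dz": -85,"rx": 0,"ry": 0,"rz": 2},
    {"dx": 17,"dy": 75,"dz": -95,"rx": 0,"ry": 0,"rz": 3},
    {"dx": 24,"dy": 112,"dz": -95,"rx": 0,"ry": 0,"rz": 4},
    {"dx": 31,"dy": 150,"dz": -95,"rx": 0,"ry": 0,"rz": 5},
    {"dx": 38,"dy": 187,"dz": -95,"rx": 0,"ry": 0,"rz": 6},
    {"dx": 45,"dy": 225,"dz": -95,"rx": 0,"ry": 0,"rz": 7},
  ],
)

```text
t: 5.02
eef_pos: [552.7, -124.9, 318.9]
tcp_rot: [3.142, 0.003, 2.132]
ft_force: [0.6, 0.2, 0.4]
opening: 0.287
```

```bash
python3 - <<'E'
from cell import env
from h import *
s=env.state(); plan(s,[564.8,70.9,320],1.073)
E
```

```text
d [159.4 114.4  -1.6] r [ 0.02  0.03 10.11] rows>= 9.0
```

Request:
play_rows(
  increments=[
    {"dx": 20,"dy": 14,"dz": 0,"rx": 0,"ry": 0,"rz": 1.1},
    {"dx": 40,"dy": 28,"dz": 0,"rx": 0,"ry": 0,"rz": 2.2},
    {"dx": 60,"dy": 43,"dz": 0,"rx": 0,"ry": 0,"rz": 3.3},
    {"dx": 80,"dy": 57,"dz": 0,"rx": 0,"ry": 0,"rz": 4.4},
    {"dx": 100,"dy": 72,"dz": 0,"rx": 0,"ry": 0,"rz": 5.5},
    {"dx": 120,"dy": 86,"dz": 0,"rx": 0,"ry": 0,"rz": 6.6},
    {"dx": 140,"dy": 100,"dz": 0,"rx": 0,"ry": 0,"rz": 7.7},
    {"dx": 159,"dy": 114,"dz": 0,"rx": 0,"ry": 0,"rz": 8.8},
  ],
)

```text
t: 5.68
eef_pos: [564.7, 71.8, 318.4]
tcp_rot: [3.139, 0.002, 1.205]
ft_force: [-0.4, 0.1, -0.7]
opening: 0.284
```

Request:
play_rows(
  increments=[
    {"dx": 0,"dy": 0,"dz": 0,"rx": 0,"ry": 0,"rz": 1},
    {"dx": 0,"dy": 0,"dz": 0,"rx": 0,"ry": 0,"rz": 1.3},
    {"dx": 0,"dy": 0,"dz": 0,"rx": 0,"ry": 0,"rz": 1.3},
  ],
)

```text
t: 5.93
eef_pos: [564.9, 72.5, 318.3]
tcp_rot: [3.139, 0.002, 1.068]
ft_force: [-0.6, -0.4, -0.6]
opening: 0.285
```

```bash
python3 - <<'E'
from cell import env,viewer
from h import *
c=viewer.read_camera("wrist"); pickle.dump(c,open("w5.pkl","wb"))
im=c["image"][:,:,::-1].copy()
yaw=1.073;Rz=np.array([[np.cos(yaw),-np.sin(yaw)],[np.sin(yaw),np.cos(yaw)]])
for L,z in [([[-112,-56],[112,-56],[112,56],[-112,56]],18),([[26,-54],[26,54],[26,0]],17),([[-109,-53],[109,-53],[109,53],[-109,53]],3)]:
    L=np.array(L,float)@Rz.T+[602.7,130]; u=fish_P(c,np.c_[L,np.full(len(L),z)]); cv2.polylines(im,[np.int32(u.round())],True,(0,0,255) if z==18 else (0,160,0),1)
cv2.imwrite("pics/w5.png",im)
s=env.state(); print(s["ft_force"],s["t"],s["eef_pos"],s["tcp_rot"]);plan(s,[564.8,70.9,320],1.073)
E
```

```text
[ 0.2748099  -0.26958834 -1.13995227] 5.9833 [564.84931655  72.14609981 318.30767757] [3.13909446e+00 1.65929760e-03 1.07031387e+00]
d [-1.1  0.6 -1.7] r [ 0.02  0.02 -0.03] rows>= 1.0
```

View pics/w5.png

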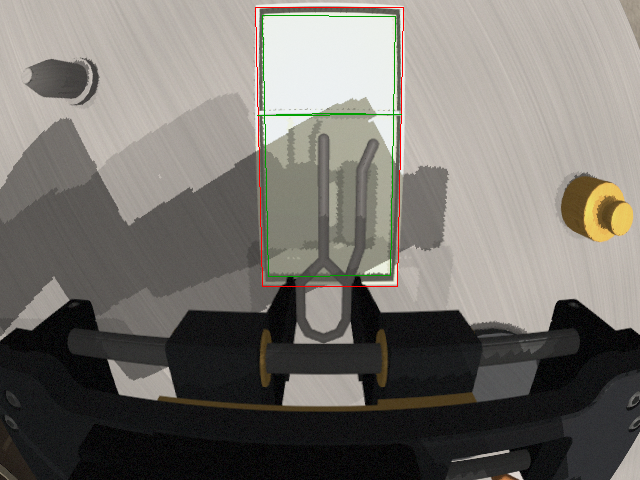

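The tray model matches the image, so I'll lower the clip.

Request:
play_rows(
  increments=[
    {"dx": -1,"dy": 0.5,"dz": 30,"rx": 0,"ry": 0,"rz": 0},
    {"dx": -1,"dy": 0.5,"dz": 60,"rx": 0,"ry": 0,"rz": 0},
    {"dx": -1,"dy": 0.5,"dz": 85,"rx": 0,"ry": 0,"rz": 0},
    {"dx": -1,"dy": 0.5,"dz": 105,"rx": 0,"ry": 0,"rz": 0},
    {"dx": -1,"dy": 0.5,"dz": 115,"rx": 0,"ry": 0,"rz": 0},
    {"dx": -1,"dy": 0.5,"dz": 120,"rx": 0,"ry": 0,"rz": 0},
    {"dx": -1,"dy": 0.5,"dz": 123,"rx": 0,"ry": 0,"rz": 0},
    {"dx": -1,"dy": 0.5,"dz": 123,"rx": 0,"ry": 0,"rz": 0},
  ],
)

```text
t: 6.65
eef_pos: [565.2, 70.6, 195.6]
tcp_rot: [3.139, 0.001, 1.071]
ft_force: [-0.5, -0.3, -0.4]
opening: 0.285
```

Request:
play_rows(
  increments=[
    {"dx": 0,"dy": 0,"dz": 0,"rx": 0,"ry": 0,"rz": 0},
    {"dx": 0,"dy": 0,"dz": 0,"rx": 0,"ry": 0,"rz": 0},
    {"dx": 0,"dy": 0,"dz": 0,"rx": 0,"ry": 0,"rz": 0},
    {"dx": 0,"dy": 0,"dz": 0,"rx": 0,"ry": 0,"rz": 0},
    {"dx": 0,"dy": 0,"dz": 0,"rx": 0,"ry": 0,"rz": 0},
  ],
  fingers=0.42,
)

```text
t: 7.07
eef_pos: [565.3, 70.6, 196.0]
tcp_rot: [3.138, 0.001, 1.071]
ft_force: [0.1, 0.0, 0.3]
opening: 0.415
```

Request:
play_rows(
  increments=[
    {"dx": 0,"dy": 0,"dz": -20,"rx": 0,"ry": 0,"rz": 0},
    {"dx": 0,"dy": 0,"dz": -55,"rx": 0,"ry": 0,"rz": 0},
    {"dx": 0,"dy": 0,"dz": -90,"rx": 0,"ry": 0,"rz": 0},
    {"dx": 0,"dy": 0,"dz": -115,"rx": 0,"ry": 0,"rz": 0},
    {"dx": 0,"dy": 0,"dz": -125,"rx": 0,"ry": 0,"rz": 0},
    {"dx": 0,"dy": 0,"dz": -125,"rx": 0,"ry": 0,"rz": 0},
  ],
)

```text
t: 7.57
eef_pos: [565.0, 71.0, 323.3]
tcp_rot: [3.134, -0.001, 1.071]
ft_force: [-0.7, 0.1, -0.5]
opening: 0.421
```

```bash
python3 - <<'E'
from cell import env,viewer
from h import *
c=viewer.read_camera("wrist"); cv2.imwrite("pics/w6.png",c["image"][:,:,::-1])
s=env.state(); print(s["ft_force"],s["t"],s["eef_pos"],s["tcp_rot"]);plan(s,[412.7,-320.3,320],1.073);plan(s,[413.1,-320.3,320],2.5)
E
```

```text
[ 0.76456411 -0.14265319 -1.01012085] 7.6167 [564.76357219  70.95116707 321.4366476 ] [3.13670973e+00 3.14329153e-04 1.07067468e+00]
d [-416.3   54.2    1.8] r [ 0.05  0.   -0.02] rows>= 11.0
d [-416.1   54.5    1.8] r [  0.04   0.04 -13.65] rows>= 12.0
```

View pics/w6.png

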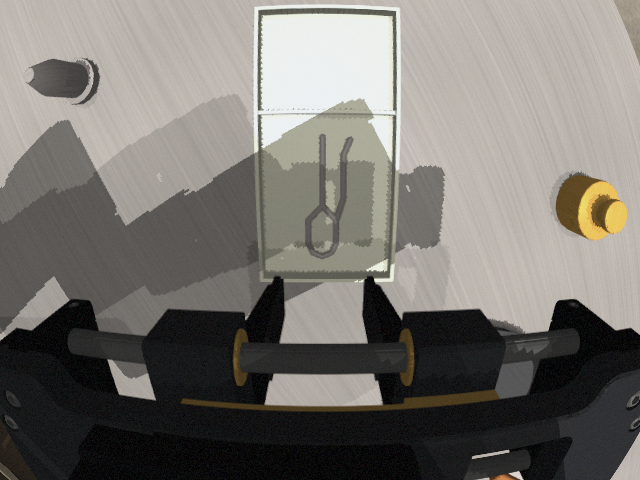

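Clip lies flat in the longer bay (loop at (322,235), leg to (322,135)). Next, the collar.

Request:
play_rows(
  increments=[
    {"dx": -35,"dy": 5,"dz": 0,"rx": 0,"ry": 0,"rz": 0},
    {"dx": -75,"dy": 10,"dz": 0,"rx": 0,"ry": 0,"rz": 0},
    {"dx": -115,"dy": 15,"dz": 0,"rx": 0,"ry": 0,"rz": 0},
    {"dx": -155,"dy": 20,"dz": 0,"rx": 0,"ry": 0,"rz": 0},
    {"dx": -195,"dy": 25,"dz": 0,"rx": 0,"ry": 0,"rz": 0},
    {"dx": -235,"dy": 30,"dz": 0,"rx": 0,"ry": 0,"rz": 0},
    {"dx": -270,"dy": 35,"dz": 0,"rx": 0,"ry": 0,"rz": 0},
    {"dx": -300,"dy": 39,"dz": 0,"rx": 0,"ry": 0,"rz": 0},
  ],
  fingers=0.82,
)

```text
t: 8.28
eef_pos: [453.8, -213.0, 319.8]
tcp_rot: [3.14, 0.0, 1.07]
ft_force: [1.0, 0.3, 0.3]
opening: 0.819
```

Request:
play_rows(
  increments=[
    {"dx": -35,"dy": 5,"dz": 0,"rx": 0,"ry": 0,"rz": 0},
    {"dx": -70,"dy": 10,"dz": 0,"rx": 0,"ry": 0,"rz": 0},
    {"dx": -100,"dy": 14,"dz": 0,"rx": 0,"ry": 0,"rz": 0},
    {"dx": -115,"dy": 15,"dz": 0,"rx": 0,"ry": 0,"rz": 0},
    {"dx": -115,"dy": 15,"dz": 0,"rx": 0,"ry": 0,"rz": 0},
    {"dx": -115,"dy": 15,"dz": 0,"rx": 0,"ry": 0,"rz": 0},
  ],
)

```text
t: 8.78
eef_pos: [411.3, -321.3, 318.2]
tcp_rot: [-3.141, -0.001, 1.068]
ft_force: [0.2, 0.1, -0.6]
opening: 0.818
```

```bash
python3 - <<'E'
from cell import env,viewer
from h import *
c=viewer.read_camera("wrist"); im=c["image"][:,:,::-1].copy()
t=np.linspace(0,6.3,60);px,py=412.9,-320.3
for r,z in [(32,36),(10,56)]:
    u=fish_P(c,np.c_[px+r*np.cos(t),py+r*np.sin(t),0*t+z]); cv2.polylines(im,[np.int32(u.round())],True,(0,255,0),1)
cv2.imwrite("pics/w7.png",im)
s=env.state(); print(s["ft_force"],s["t"],s["eef_pos"],s["tcp_rot"]);plan(s,[412.9,-320.3,207],1.073)
E
```

```text
[-0.69293384 -0.04653797  0.55116232] 8.8333 [ 411.67119333 -320.59397659  318.48151128] [-3.14089753e+00 -6.59037559e-04  1.06920405e+00]
d [  0.8   1.  111.5] r [-0.01 -0.01 -0.04] rows>= 3.0
```

View pics/w7.png

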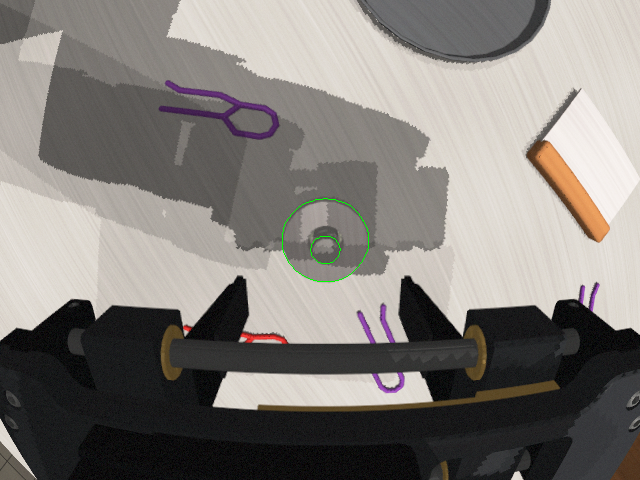

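The collar model overlays the image at (325,240). Descending and gripping.

Request:
play_rows(
  increments=[
    {"dx": 0.8,"dy": 1,"dz": 20,"rx": 0,"ry": 0,"rz": 0},
    {"dx": 0.8,"dy": 1,"dz": 45,"rx": 0,"ry": 0,"rz": 0},
    {"dx": 0.8,"dy": 1,"dz": 70,"rx": 0,"ry": 0,"rz": 0},
    {"dx": 0.8,"dy": 1,"dz": 90,"rx": 0,"ry": 0,"rz": 0},
    {"dx": 0.8,"dy": 1,"dz": 102,"rx": 0,"ry": 0,"rz": 0},
    {"dx": 0.8,"dy": 1,"dz": 108,"rx": 0,"ry": 0,"rz": 0},
    {"dx": 0.8,"dy": 1,"dz": 110,"rx": 0,"ry": 0,"rz": 0},
    {"dx": 0.8,"dy": 1,"dz": 110,"rx": 0,"ry": 0,"rz": 0},
  ],
)

```text
t: 9.5
eef_pos: [413.2, -319.7, 208.3]
tcp_rot: [-3.14, -0.001, 1.07]
ft_force: [0.3, -0.3, 0.0]
opening: 0.822
```

Request:
play_rows(
  increments=[
    {"dx": 0,"dy": 0,"dz": 0,"rx": 0,"ry": 0,"rz": 0},
    {"dx": 0,"dy": 0,"dz": 0,"rx": 0,"ry": 0,"rz": 0},
    {"dx": 0,"dy": 0,"dz": 0,"rx": 0,"ry": 0,"rz": 0},
    {"dx": 0,"dy": 0,"dz": 0,"rx": 0,"ry": 0,"rz": 0},
    {"dx": 0,"dy": 0,"dz": 0,"rx": 0,"ry": 0,"rz": 0},
    {"dx": 0,"dy": 0,"dz": 0,"rx": 0,"ry": 0,"rz": 0},
  ],
  fingers=0,
)

```text
t: 10.0
eef_pos: [413.4, -319.6, 209.0]
tcp_rot: [-3.141, -0.001, 1.07]
ft_force: [0.8, 2.6, 7.7]
opening: 0.666
```

Request:
play_rows(
  increments=[
    {"dx": 0,"dy": 0,"dz": -8,"rx": 0,"ry": 0,"rz": 0},
    {"dx": 0,"dy": 0,"dz": -18,"rx": 0,"ry": 0,"rz": 0},
    {"dx": 0,"dy": 0,"dz": -30,"rx": 0,"ry": 0,"rz": 0},
    {"dx": 0,"dy": 0,"dz": -45,"rx": 0,"ry": 0,"rz": 0},
    {"dx": 0,"dy": 0,"dz": -60,"rx": 0,"ry": 0,"rz": 0},
    {"dx": 0,"dy": 0,"dz": -75,"rx": 0,"ry": 0,"rz": 0},
    {"dx": 0,"dy": 0,"dz": -85,"rx": 0,"ry": 0,"rz": 0},
    {"dx": 0,"dy": 0,"dz": -90,"rx": 0,"ry": 0,"rz": 0},
  ],
)

```text
t: 10.67
eef_pos: [413.3, -319.7, 300.8]
tcp_rot: [3.14, -0.0, 1.07]
ft_force: [0.3, 0.4, -2.0]
opening: 0.665
```

```bash
python3 - <<'E'
from cell import env,viewer
from h import *
c=viewer.read_camera("wrist"); im=c["image"][:,:,::-1].copy()
t=np.linspace(0,6.3,60);px,py=614.6,-167
for r,z in [(92,20),(82,4)]:
    u=fish_P(c,np.c_[px+r*np.cos(t),py+r*np.sin(t),0*t+z]); cv2.polylines(im,[np.int32(u.round())],True,(0,255,0),1)
cv2.imwrite("pics/w8.png",im)
s=env.state(); print(s["ft_force"],s["t"],s["eef_pos"],s["tcp_rot"],s["opening"]);plan(s,[594.5,-203.9,300],1.073)
E
```

```text
[-0.51851474  0.10421718 -2.42452168] 10.7167 [ 413.37203457 -319.77223242  300.89347113] [3.13938668e+00 5.60559183e-05 1.07008995e+00] 0.6631197605738783
d [188.6 103.3   1.1] r [ 0.02  0.   -0.03] rows>= 6.0
```

View pics/w8.png

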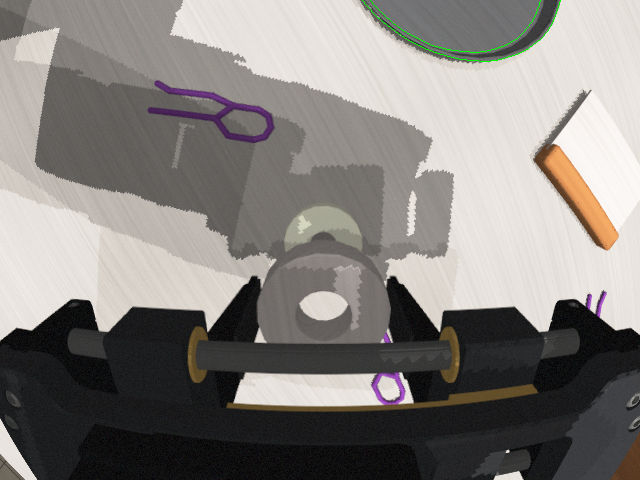

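Collar is held and clear of the pin. Moving over the pan.

Request:
play_rows(
  increments=[
    {"dx": 25,"dy": 14,"dz": 0,"rx": 0,"ry": 0,"rz": 0},
    {"dx": 60,"dy": 33,"dz": 0,"rx": 0,"ry": 0,"rz": 0},
    {"dx": 95,"dy": 52,"dz": 0,"rx": 0,"ry": 0,"rz": 0},
    {"dx": 130,"dy": 71,"dz": 0,"rx": 0,"ry": 0,"rz": 0},
    {"dx": 160,"dy": 87,"dz": 0,"rx": 0,"ry": 0,"rz": 0},
    {"dx": 180,"dy": 98,"dz": 0,"rx": 0,"ry": 0,"rz": 0},
    {"dx": 188,"dy": 103,"dz": 0,"rx": 0,"ry": 0,"rz": 0},
    {"dx": 188,"dy": 103,"dz": 0,"rx": 0,"ry": 0,"rz": 0},
  ],
)

```text
t: 11.38
eef_pos: [595.0, -203.1, 300.2]
tcp_rot: [3.14, 0.0, 1.072]
ft_force: [-0.3, 0.2, -2.7]
opening: 0.665
```

```bash
python3 - <<'E'
from cell import env,viewer
from h import *
c=viewer.read_camera("wrist"); im=c["image"][:,:,::-1].copy()
t=np.linspace(0,6.3,60);px,py=614.6,-167
for r,z in [(92,20),(82,4)]:
    u=fish_P(c,np.c_[px+r*np.cos(t),py+r*np.sin(t),0*t+z]); cv2.polylines(im,[np.int32(u.round())],True,(0,255,0),1)
cv2.imwrite("pics/w9.png",im)
s=env.state(); print(s["ft_force"],s["t"],s["eef_pos"],s["tcp_rot"],s["opening"]);plan(s,[594.5,-203.9,200.5],1.073)
E
```

```text
[ 0.06899558 -0.19631282 -2.49322519] 11.4333 [ 593.86673679 -203.95645682  300.25238704] [3.14093611e+00 3.42608353e-04 1.07141685e+00] 0.6622625600821501
d [ 0.4  0.5 99.8] r [ 0.01  0.   -0.02] rows>= 3.0
```

View pics/w9.png

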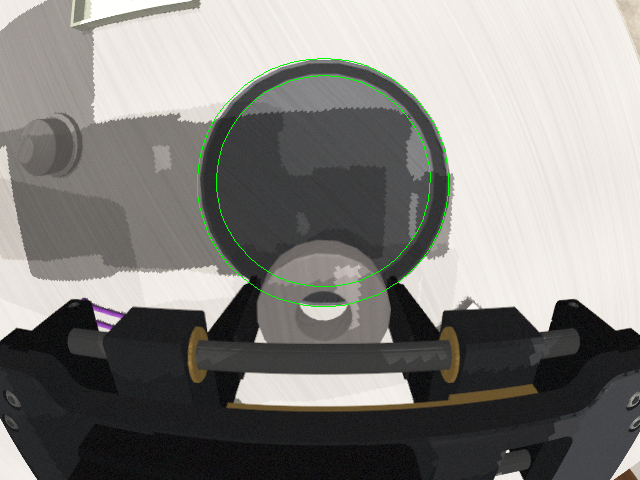

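Request:
play_rows(
  increments=[
    {"dx": 0.5,"dy": 0.5,"dz": 20,"rx": 0,"ry": 0,"rz": 0},
    {"dx": 0.5,"dy": 0.5,"dz": 45,"rx": 0,"ry": 0,"rz": 0},
    {"dx": 0.5,"dy": 0.5,"dz": 65,"rx": 0,"ry": 0,"rz": 0},
    {"dx": 0.5,"dy": 0.5,"dz": 80,"rx": 0,"ry": 0,"rz": 0},
    {"dx": 0.5,"dy": 0.5,"dz": 90,"rx": 0,"ry": 0,"rz": 0},
    {"dx": 0.5,"dy": 0.5,"dz": 96,"rx": 0,"ry": 0,"rz": 0},
    {"dx": 0.5,"dy": 0.5,"dz": 99,"rx": 0,"ry": 0,"rz": 0},
    {"dx": 0.5,"dy": 0.5,"dz": 99,"rx": 0,"ry": 0,"rz": 0},
  ],
)

```text
t: 12.1
eef_pos: [594.3, -204.3, 201.2]
tcp_rot: [3.141, 0.0, 1.071]
ft_force: [-0.1, -0.6, -1.6]
opening: 0.664
```

Request:
play_rows(
  increments=[
    {"dx": 0,"dy": 0,"dz": 0.5,"rx": 0,"ry": 0,"rz": 0},
    {"dx": 0,"dy": 0,"dz": 0.5,"rx": 0,"ry": 0,"rz": 0},
    {"dx": 0,"dy": 0,"dz": 0.5,"rx": 0,"ry": 0,"rz": 0},
  ],
)

```text
t: 12.35
eef_pos: [594.4, -204.4, 201.4]
tcp_rot: [3.14, 0.0, 1.071]
ft_force: [-0.4, 0.0, -2.7]
opening: 0.662
```

Request:
play_rows(
  increments=[
    {"dx": 0,"dy": 0,"dz": 1.5,"rx": 0,"ry": 0,"rz": 0},
    {"dx": 0,"dy": 0,"dz": 2,"rx": 0,"ry": 0,"rz": 0},
    {"dx": 0,"dy": 0,"dz": 2,"rx": 0,"ry": 0,"rz": 0},
  ],
)

```text
t: 12.6
eef_pos: [594.4, -204.3, 199.5]
tcp_rot: [3.14, 0.0, 1.071]
ft_force: [-0.2, 0.5, -3.2]
opening: 0.664
```

Request:
play_rows(
  increments=[
    {"dx": 0,"dy": 0,"dz": 0,"rx": 0,"ry": 0,"rz": 0},
    {"dx": 0,"dy": 0,"dz": 0,"rx": 0,"ry": 0,"rz": 0},
    {"dx": 0,"dy": 0,"dz": 0,"rx": 0,"ry": 0,"rz": 0},
    {"dx": 0,"dy": 0,"dz": 0,"rx": 0,"ry": 0,"rz": 0},
    {"dx": 0,"dy": 0,"dz": 0,"rx": 0,"ry": 0,"rz": 0},
  ],
  fingers=0.8,
)

```text
t: 13.02
eef_pos: [594.4, -204.3, 199.6]
tcp_rot: [3.14, 0.0, 1.071]
ft_force: [-0.4, 0.6, -0.7]
opening: 0.798
```

Request:
play_rows(
  increments=[
    {"dx": 0,"dy": 0,"dz": -20,"rx": 0,"ry": 0,"rz": 0},
    {"dx": 0,"dy": 0,"dz": -55,"rx": 0,"ry": 0,"rz": 0},
    {"dx": 0,"dy": 0,"dz": -90,"rx": 0,"ry": 0,"rz": 0},
    {"dx": 0,"dy": 0,"dz": -115,"rx": 0,"ry": 0,"rz": 0},
    {"dx": 0,"dy": 0,"dz": -120,"rx": 0,"ry": 0,"rz": 0},
    {"dx": 0,"dy": 0,"dz": -120,"rx": 0,"ry": 0,"rz": 0},
  ],
)

```text
t: 13.52
eef_pos: [594.3, -204.2, 321.6]
tcp_rot: [3.136, 0.0, 1.071]
ft_force: [-0.1, -0.4, -1.0]
opening: 0.797
```

```bash
python3 - <<'E'
from cell import env,viewer
from h import *
c=viewer.read_camera("wrist"); im=c["image"][:,:,::-1].copy()
cv2.imwrite("pics/w10.png",im)
s=env.state(); print(s["ft_force"],s["t"],s["eef_pos"],s["tcp_rot"],s["opening"]);plan(s,[429.8,-14,320],1.073)
E
```

```text
[ 0.06015561 -1.23132728 -0.57323184] 13.5667 [ 594.08561946 -204.07613709  319.87553089] [3.13870922e+00 2.53806157e-04 1.07098426e+00] 0.798317711969207
d [  88.1 -235.3   -0.8] r [ 0.03  0.   -0.02] rows>= 7.0
```

View pics/w10.png

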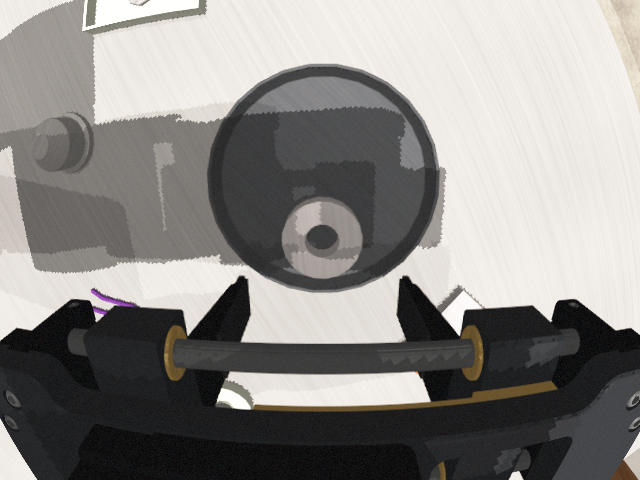

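Collar lies flat in the pan at (322,238). Next, the wide nozzle.

Request:
play_rows(
  increments=[
    {"dx": 10,"dy": -28,"dz": 0,"rx": 0,"ry": 0,"rz": 0},
    {"dx": 23,"dy": -62,"dz": 0,"rx": 0,"ry": 0,"rz": 0},
    {"dx": 37,"dy": -99,"dz": 0,"rx": 0,"ry": 0,"rz": 0},
    {"dx": 51,"dy": -136,"dz": 0,"rx": 0,"ry": 0,"rz": 0},
    {"dx": 65,"dy": -173,"dz": 0,"rx": 0,"ry": 0,"rz": 0},
    {"dx": 78,"dy": -208,"dz": 0,"rx": 0,"ry": 0,"rz": 0},
    {"dx": 86,"dy": -230,"dz": 0,"rx": 0,"ry": 0,"rz": 0},
    {"dx": 88,"dy": -235,"dz": 0,"rx": 0,"ry": 0,"rz": 0},
  ],
  fingers=0.75,
)

```text
t: 14.23
eef_pos: [427.3, -12.1, 318.0]
tcp_rot: [-3.14, 0.002, 1.073]
ft_force: [0.9, -0.8, 0.4]
opening: 0.75
```

Request:
play_rows(
  increments=[
    {"dx": 0,"dy": 0,"dz": 0,"rx": 0,"ry": 0,"rz": 0},
    {"dx": 0,"dy": 0,"dz": 0,"rx": 0,"ry": 0,"rz": 0},
  ],
)

```text
t: 14.4
eef_pos: [427.4, -12.1, 317.2]
tcp_rot: [-3.139, 0.002, 1.073]
ft_force: [0.9, 0.7, -0.6]
opening: 0.751
```

```bash
python3 - <<'E'
from cell import env,viewer
from h import *
c=viewer.read_camera("wrist"); im=c["image"][:,:,::-1].copy()
t=np.linspace(0,6.3,60);px,py=429.8,-14
for r,z in [(29,8),(11,48),(24,32)]:
    u=fish_P(c,np.c_[px+r*np.cos(t),py+r*np.sin(t),0*t+z]); cv2.polylines(im,[np.int32(u.round())],True,(0,255,0),1)
cv2.imwrite("pics/w11.png",cv2.resize(im[150:300,220:420],None,fx=4,fy=4))
s=env.state(); print(s["ft_force"],s["t"],s["eef_pos"],s["tcp_rot"],s["opening"]);plan(s,[429.8,-14,201],1.073)
E
```

```text
[ 0.2587943  -0.47145471 -0.67930941] 14.45 [427.86630884 -12.51162174 317.35931748] [-3.13937436e+00  1.82478342e-03  1.07274553e+00] 0.749397943753559
d [ -0.2   2.7 116.4] r [-0.02  0.02 -0.  ] rows>= 3.0
```

View pics/w11.png

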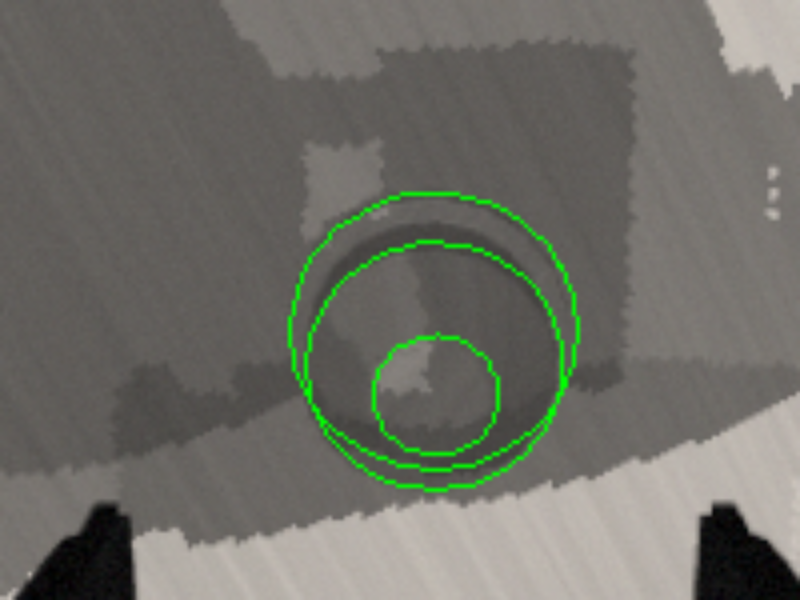

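Request:
play_rows(
  increments=[
    {"dx": 0,"dy": 2.5,"dz": 20,"rx": 0,"ry": 0,"rz": 0},
    {"dx": 0,"dy": 2.5,"dz": 50,"rx": 0,"ry": 0,"rz": 0},
    {"dx": 0,"dy": 2.5,"dz": 75,"rx": 0,"ry": 0,"rz": 0},
    {"dx": 0,"dy": 2.5,"dz": 95,"rx": 0,"ry": 0,"rz": 0},
    {"dx": 0,"dy": 2.5,"dz": 107,"rx": 0,"ry": 0,"rz": 0},
    {"dx": 0,"dy": 2.5,"dz": 112,"rx": 0,"ry": 0,"rz": 0},
    {"dx": 0,"dy": 2.5,"dz": 114,"rx": 0,"ry": 0,"rz": 0},
    {"dx": 0,"dy": 2.5,"dz": 115,"rx": 0,"ry": 0,"rz": 0},
  ],
)

```text
t: 15.12
eef_pos: [430.2, -14.3, 202.1]
tcp_rot: [-3.139, 0.002, 1.072]
ft_force: [0.1, -0.0, -0.6]
opening: 0.748
```

Request:
play_rows(
  increments=[
    {"dx": 0,"dy": 0,"dz": 0,"rx": 0,"ry": 0,"rz": 0},
    {"dx": 0,"dy": 0,"dz": 0,"rx": 0,"ry": 0,"rz": 0},
    {"dx": 0,"dy": 0,"dz": 0,"rx": 0,"ry": 0,"rz": 0},
    {"dx": 0,"dy": 0,"dz": 0,"rx": 0,"ry": 0,"rz": 0},
    {"dx": 0,"dy": 0,"dz": 0,"rx": 0,"ry": 0,"rz": 0},
    {"dx": 0,"dy": 0,"dz": 0,"rx": 0,"ry": 0,"rz": 0},
    {"dx": 0,"dy": 0,"dz": 0,"rx": 0,"ry": 0,"rz": 0},
  ],
  fingers=0,
)

```text
t: 15.7
eef_pos: [430.1, -14.2, 202.6]
tcp_rot: [-3.14, 0.002, 1.072]
ft_force: [-0.9, -0.1, 7.1]
opening: 0.493
```

Request:
play_rows(
  increments=[
    {"dx": 0,"dy": 0,"dz": -15,"rx": 0,"ry": 0,"rz": 0},
    {"dx": 0,"dy": 0,"dz": -40,"rx": 0,"ry": 0,"rz": 0},
    {"dx": 0,"dy": 0,"dz": -70,"rx": 0,"ry": 0,"rz": 0},
    {"dx": 0,"dy": 0,"dz": -90,"rx": 0,"ry": 0,"rz": 0},
    {"dx": 0,"dy": 0,"dz": -100,"rx": 0,"ry": 0,"rz": 0},
    {"dx": 0,"dy": 0,"dz": -100,"rx": 0,"ry": 0,"rz": 0},
  ],
)

```text
t: 16.2
eef_pos: [430.4, -14.1, 304.6]
tcp_rot: [3.14, 0.0, 1.072]
ft_force: [0.2, 1.2, -2.6]
opening: 0.49
```

```bash
python3 - <<'E'
from cell import env,viewer
from h import *
c=viewer.read_camera("wrist"); im=c["image"][:,:,::-1].copy()
cv2.imwrite("pics/w12.png",im)
s=env.state(); print(s["ft_force"],s["t"],s["eef_pos"],s["tcp_rot"],s["opening"]);plan(s,[635.2,-130.6,300],1.073)
E
```

```text
[ 0.06894025 -0.71573374 -1.76735599] 16.25 [430.26635361 -14.07301699 303.35239522] [3.14120280e+00 9.91758990e-04 1.07225188e+00] 0.5007682295785691
d [ -4.4 235.7   3.4] r [ 0.    0.01 -0.01] rows>= 6.0
```

View pics/w12.png

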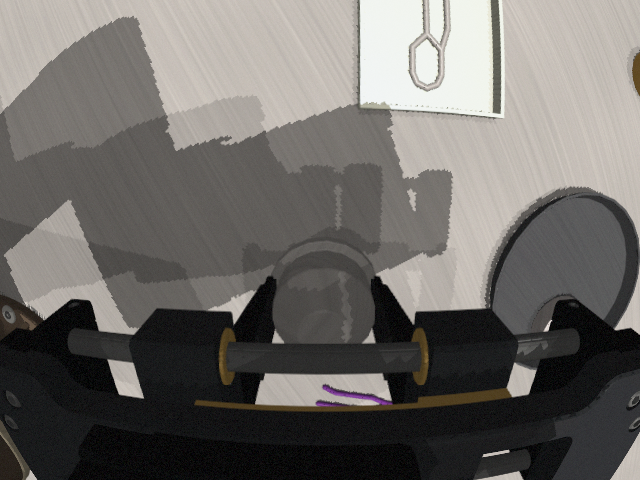

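Request:
play_rows(
  increments=[
    {"dx": 0,"dy": 28,"dz": 0,"rx": 0,"ry": 0,"rz": 0},
    {"dx": -1,"dy": 62,"dz": 0,"rx": 0,"ry": 0,"rz": 0},
    {"dx": -2,"dy": 99,"dz": 0,"rx": 0,"ry": 0,"rz": 0},
    {"dx": -3,"dy": 136,"dz": 0,"rx": 0,"ry": 0,"rz": 0},
    {"dx": -4,"dy": 173,"dz": 0,"rx": 0,"ry": 0,"rz": 0},
    {"dx": -4,"dy": 208,"dz": 0,"rx": 0,"ry": 0,"rz": 0},
    {"dx": -4,"dy": 230,"dz": 0,"rx": 0,"ry": 0,"rz": 0},
    {"dx": -4,"dy": 236,"dz": 0,"rx": 0,"ry": 0,"rz": 0},
  ],
)

```text
t: 16.92
eef_pos: [637.8, -132.2, 301.1]
tcp_rot: [-3.141, 0.001, 1.071]
ft_force: [-0.8, 0.6, -1.5]
opening: 0.493
```

Request:
play_rows(
  increments=[
    {"dx": 0,"dy": 0,"dz": 0,"rx": 0,"ry": 0,"rz": 0},
    {"dx": 0,"dy": 0,"dz": 0,"rx": 0,"ry": 0,"rz": 0},
    {"dx": 0,"dy": 0,"dz": 0,"rx": 0,"ry": 0,"rz": 0},
  ],
)

```text
t: 17.17
eef_pos: [636.9, -131.6, 300.1]
tcp_rot: [-3.139, 0.002, 1.071]
ft_force: [-0.2, 0.3, -0.8]
opening: 0.493
```

```bash
python3 - <<'E'
from cell import env
from h import *
s=env.state(); print(s["ft_force"],s["t"],s["eef_pos"],s["tcp_rot"],s["opening"]);plan(s,[635.2,-130.6,207.5],1.073)
E
```

```text
[-0.18177721  0.31225369 -0.80736541] 17.1667 [ 636.94019383 -131.62413357  300.05527096] [-3.13901737e+00  1.64828776e-03  1.07138496e+00] 0.4932835697656064
d [ 0.2 -1.8 92.6] r [-0.02  0.02 -0.02] rows>= 3.0
```

Request:
play_rows(
  increments=[
    {"dx": 0,"dy": -2,"dz": 20,"rx": 0,"ry": 0,"rz": 0},
    {"dx": 0,"dy": -2,"dz": 45,"rx": 0,"ry": 0,"rz": 0},
    {"dx": 0,"dy": -2,"dz": 63,"rx": 0,"ry": 0,"rz": 0},
    {"dx": 0,"dy": -2,"dz": 76,"rx": 0,"ry": 0,"rz": 0},
    {"dx": 0,"dy": -2,"dz": 84,"rx": 0,"ry": 0,"rz": 0},
    {"dx": 0,"dy": -2,"dz": 89,"rx": 0,"ry": 0,"rz": 0},
    {"dx": 0,"dy": -2,"dz": 92,"rx": 0,"ry": 0,"rz": 0},
    {"dx": 0,"dy": -2,"dz": 92.5,"rx": 0,"ry": 0,"rz": 0},
  ],
)

```text
t: 17.83
eef_pos: [635.0, -130.6, 207.7]
tcp_rot: [-3.139, 0.002, 1.072]
ft_force: [0.1, -0.3, -1.7]
opening: 0.493
```

Request:
play_rows(
  increments=[
    {"dx": 0,"dy": 0,"dz": 0.5,"rx": 0,"ry": 0,"rz": 0},
    {"dx": 0,"dy": 0,"dz": 0.5,"rx": 0,"ry": 0,"rz": 0},
    {"dx": 0,"dy": 0,"dz": 0.5,"rx": 0,"ry": 0,"rz": 0},
  ],
)

```text
t: 18.08
eef_pos: [635.0, -130.6, 207.9]
tcp_rot: [-3.14, 0.001, 1.071]
ft_force: [-0.5, 0.1, -2.2]
opening: 0.496
```

Request:
play_rows(
  increments=[
    {"dx": 0,"dy": 0,"dz": 0.7,"rx": 0,"ry": 0,"rz": 0},
    {"dx": 0,"dy": 0,"dz": 0.7,"rx": 0,"ry": 0,"rz": 0},
  ],
)

```text
t: 18.25
eef_pos: [635.1, -130.7, 207.5]
tcp_rot: [-3.141, 0.001, 1.072]
ft_force: [0.5, -0.4, -0.8]
opening: 0.497
```

Request:
play_rows(
  increments=[
    {"dx": 0,"dy": 0,"dz": 0,"rx": 0,"ry": 0,"rz": 0},
    {"dx": 0,"dy": 0,"dz": 0,"rx": 0,"ry": 0,"rz": 0},
    {"dx": 0,"dy": 0,"dz": 0,"rx": 0,"ry": 0,"rz": 0},
    {"dx": 0,"dy": 0,"dz": 0,"rx": 0,"ry": 0,"rz": 0},
    {"dx": 0,"dy": 0,"dz": 0,"rx": 0,"ry": 0,"rz": 0},
  ],
  fingers=0.7,
)

```text
t: 18.67
eef_pos: [635.1, -130.7, 207.6]
tcp_rot: [-3.141, 0.001, 1.071]
ft_force: [-0.8, -0.8, -0.5]
opening: 0.695
```

Request:
play_rows(
  increments=[
    {"dx": 0,"dy": 0,"dz": -20,"rx": 0,"ry": 0,"rz": 0},
    {"dx": 0,"dy": 0,"dz": -55,"rx": 0,"ry": 0,"rz": 0},
    {"dx": 0,"dy": 0,"dz": -90,"rx": 0,"ry": 0,"rz": 0},
    {"dx": 0,"dy": 0,"dz": -115,"rx": 0,"ry": 0,"rz": 0},
    {"dx": 0,"dy": 0,"dz": -130,"rx": 0,"ry": 0,"rz": 0},
    {"dx": 0,"dy": 0,"dz": -130,"rx": 0,"ry": 0,"rz": 0},
  ],
)

```text
t: 19.17
eef_pos: [635.5, -130.6, 341.3]
tcp_rot: [3.136, 0.0, 1.072]
ft_force: [0.2, -0.0, -0.1]
opening: 0.696
```

```bash
python3 - <<'E'
from cell import env,viewer
from h import *
c=viewer.read_camera("wrist"); im=c["image"][:,:,::-1].copy()
cv2.imwrite("pics/w13.png",im)
s=env.state(); print(s["ft_force"],s["t"],s["eef_pos"],s["tcp_rot"],s["opening"]);plan(s,[440,302,340],1.073)
E
```

```text
[ 0.19097722 -0.25997179 -0.520054  ] 19.2167 [ 635.21583576 -130.53506431  339.02729367] [3.13918967e+00 6.56675467e-04 1.07156205e+00] 0.6962327776026948
d [ 286.3 -378.5   -2.1] r [ 0.02  0.01 -0.01] rows>= 12.0
```

View pics/w13.png

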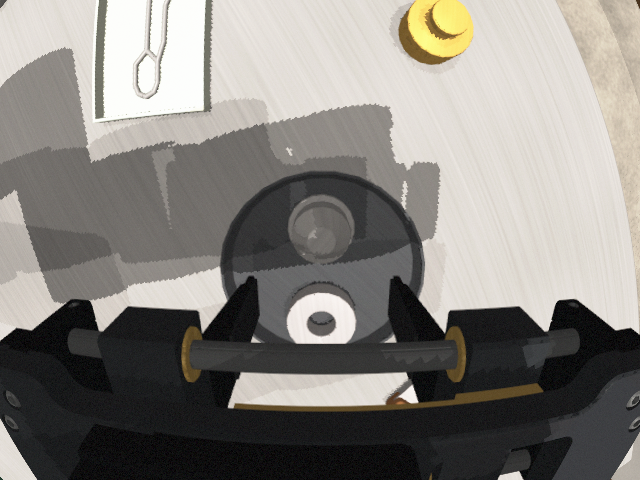

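Wide nozzle stands upright beside the collar in the pan. Now the tall nozzle.

Request:
play_rows(
  increments=[
    {"dx": 20,"dy": -26,"dz": 0,"rx": 0,"ry": 0,"rz": 0},
    {"dx": 44,"dy": -58,"dz": 0,"rx": 0,"ry": 0,"rz": 0},
    {"dx": 68,"dy": -90,"dz": 0,"rx": 0,"ry": 0,"rz": 0},
    {"dx": 92,"dy": -122,"dz": 0,"rx": 0,"ry": 0,"rz": 0},
    {"dx": 116,"dy": -154,"dz": 0,"rx": 0,"ry": 0,"rz": 0},
    {"dx": 140,"dy": -186,"dz": 0,"rx": 0,"ry": 0,"rz": 0},
    {"dx": 164,"dy": -218,"dz": 0,"rx": 0,"ry": 0,"rz": 0},
    {"dx": 188,"dy": -250,"dz": 0,"rx": 0,"ry": 0,"rz": 0},
  ],
  fingers=0.65,
)

```text
t: 19.88
eef_pos: [504.5, 155.6, 336.8]
tcp_rot: [3.141, 0.002, 1.071]
ft_force: [1.5, 0.9, 0.6]
opening: 0.653
```

```bash
python3 - <<'E'
from cell import env
from h import *
s=env.state(); print(s["eef_pos"]);plan(s,[440,302,340],1.073)
E
```

```text
[504.45873099 155.6361767  336.84848638]
d [  97.6 -126.7   -3.4] r [ 0.01  0.02 -0.02] rows>= 4.0
```

Request:
play_rows(
  increments=[
    {"dx": 24,"dy": -31,"dz": 0,"rx": 0,"ry": 0,"rz": 0},
    {"dx": 48,"dy": -62,"dz": 0,"rx": 0,"ry": 0,"rz": 0},
    {"dx": 72,"dy": -93,"dz": 0,"rx": 0,"ry": 0,"rz": 0},
    {"dx": 90,"dy": -117,"dz": 0,"rx": 0,"ry": 0,"rz": 0},
    {"dx": 98,"dy": -127,"dz": 0,"rx": 0,"ry": 0,"rz": 0},
    {"dx": 98,"dy": -127,"dz": 0,"rx": 0,"ry": 0,"rz": 0},
    {"dx": 98,"dy": -127,"dz": 0,"rx": 0,"ry": 0,"rz": 0},
  ],
)

```text
t: 20.47
eef_pos: [439.8, 302.5, 335.6]
tcp_rot: [-3.142, 0.003, 1.073]
ft_force: [0.2, -1.6, -0.8]
opening: 0.65
```

```bash
python3 - <<'E'
from cell import env,viewer
from h import *
c=viewer.read_camera("wrist"); im=c["image"][:,:,::-1].copy()
t=np.linspace(0,6.3,60);px,py=440,302
a=cv2.resize(im[150:300,220:420],None,fx=4,fy=4)
for r,z in [(22,10),(16,48),(1,75)]:
    u=(fish_P(c,np.c_[px+r*np.cos(t),py+r*np.sin(t),0*t+z])-[220,150])*4+1.5; cv2.polylines(a,[np.int32(u.round())],True,(0,255,0),1)
cv2.imwrite("pics/w14.png",a)
s=env.state(); print(s["ft_force"],s["t"],s["eef_pos"],s["tcp_rot"],s["opening"]);plan(s,[440,302,206],1.073)
E
```

```text
[-0.35780515 -0.75900128  0.14792212] 20.5167 [440.2214601  301.86039225 335.8048288 ] [3.1414912  0.00324367 1.07131153] 0.6469820275675399
d [  0.4  -0.3 129.8] r [ 0.    0.03 -0.02] rows>= 4.0
```

View pics/w14.png

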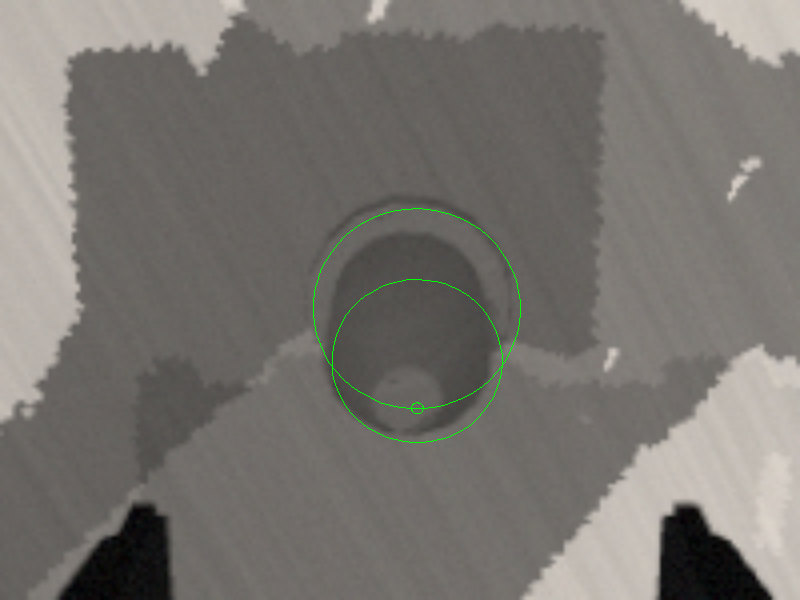

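The nozzle sits about 1.7 mm left of and 1 mm above the model; correcting for that in the descent.

Request:
play_rows(
  increments=[
    {"dx": 1.4,"dy": -2,"dz": 20,"rx": 0,"ry": 0,"rz": 0},
    {"dx": 1.4,"dy": -2,"dz": 50,"rx": 0,"ry": 0,"rz": 0},
    {"dx": 1.4,"dy": -2,"dz": 80,"rx": 0,"ry": 0,"rz": 0},
    {"dx": 1.4,"dy": -2,"dz": 105,"rx": 0,"ry": 0,"rz": 0},
    {"dx": 1.4,"dy": -2,"dz": 120,"rx": 0,"ry": 0,"rz": 0},
    {"dx": 1.4,"dy": -2,"dz": 127,"rx": 0,"ry": 0,"rz": 0},
    {"dx": 1.4,"dy": -2,"dz": 130,"rx": 0,"ry": 0,"rz": 0},
    {"dx": 1.4,"dy": -2,"dz": 130,"rx": 0,"ry": 0,"rz": 0},
  ],
)

```text
t: 21.18
eef_pos: [439.5, 302.9, 205.6]
tcp_rot: [-3.141, 0.004, 1.07]
ft_force: [-0.5, 0.4, 0.7]
opening: 0.647
```

Request:
play_rows(
  increments=[
    {"dx": 0,"dy": 0,"dz": 0,"rx": 0,"ry": 0,"rz": 0},
    {"dx": 0,"dy": 0,"dz": 0,"rx": 0,"ry": 0,"rz": 0},
    {"dx": 0,"dy": 0,"dz": 0,"rx": 0,"ry": 0,"rz": 0},
    {"dx": 0,"dy": 0,"dz": 0,"rx": 0,"ry": 0,"rz": 0},
    {"dx": 0,"dy": 0,"dz": 0,"rx": 0,"ry": 0,"rz": 0},
    {"dx": 0,"dy": 0,"dz": 0,"rx": 0,"ry": 0,"rz": 0},
    {"dx": 0,"dy": 0,"dz": 0,"rx": 0,"ry": 0,"rz": 0},
    {"dx": 0,"dy": 0,"dz": 0,"rx": 0,"ry": 0,"rz": 0},
  ],
  fingers=0,
)

```text
t: 21.85
eef_pos: [439.5, 303.0, 206.0]
tcp_rot: [3.142, 0.003, 1.07]
ft_force: [-1.6, -0.1, 6.2]
opening: 0.326
```

Request:
play_rows(
  increments=[
    {"dx": 0,"dy": 0,"dz": -15,"rx": 0,"ry": 0,"rz": 0},
    {"dx": 0,"dy": 0,"dz": -40,"rx": 0,"ry": 0,"rz": 0},
    {"dx": 0,"dy": 0,"dz": -70,"rx": 0,"ry": 0,"rz": 0},
    {"dx": 0,"dy": 0,"dz": -90,"rx": 0,"ry": 0,"rz": 0},
    {"dx": 0,"dy": 0,"dz": -100,"rx": 0,"ry": 0,"rz": 0},
    {"dx": 0,"dy": 0,"dz": -100,"rx": 0,"ry": 0,"rz": 0},
  ],
)

```text
t: 22.35
eef_pos: [439.7, 303.4, 307.7]
tcp_rot: [3.14, 0.001, 1.07]
ft_force: [0.0, 0.6, -1.5]
opening: 0.333
```

```bash
python3 - <<'E'
from cell import env,viewer
from h import *
c=viewer.read_camera("wrist"); im=c["image"][:,:,::-1].copy()
cv2.imwrite("pics/w15.png",im)
s=env.state(); print(s["ft_force"],s["t"],s["eef_pos"],s["tcp_rot"],s["opening"]);plan(s,[635.2,189.7,305],1.073)
E
```

```text
[-0.77847723 -0.20038798 -1.46843092] 22.4 [439.4978453  303.30409762 306.26437676] [3.14078820e+00 2.21481444e-03 1.07029106e+00] 0.3314596341848832
d [ -5.8 226.2   1.5] r [ 0.01  0.02 -0.03] rows>= 6.0
```

View pics/w15.png

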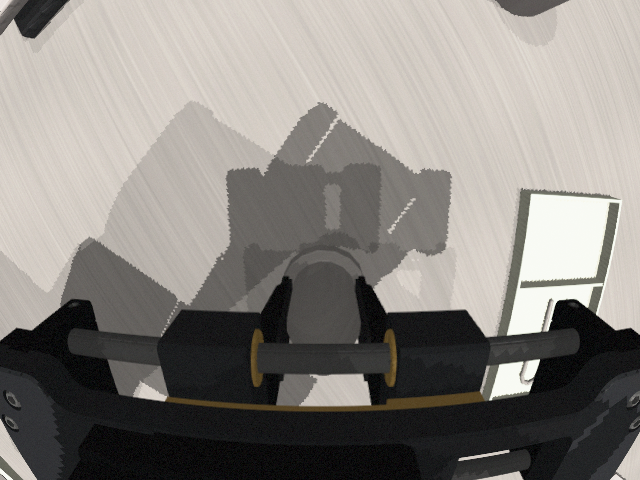

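Request:
play_rows(
  increments=[
    {"dx": 0,"dy": 28,"dz": 0,"rx": 0,"ry": 0,"rz": 0},
    {"dx": -1,"dy": 62,"dz": 0,"rx": 0,"ry": 0,"rz": 0},
    {"dx": -2,"dy": 97,"dz": 0,"rx": 0,"ry": 0,"rz": 0},
    {"dx": -4,"dy": 132,"dz": 0,"rx": 0,"ry": 0,"rz": 0},
    {"dx": -5,"dy": 167,"dz": 0,"rx": 0,"ry": 0,"rz": 0},
    {"dx": -6,"dy": 200,"dz": 0,"rx": 0,"ry": 0,"rz": 0},
    {"dx": -6,"dy": 220,"dz": 0,"rx": 0,"ry": 0,"rz": 0},
    {"dx": -6,"dy": 226,"dz": 0,"rx": 0,"ry": 0,"rz": 0},
  ],
)

```text
t: 23.07
eef_pos: [637.1, 187.5, 303.7]
tcp_rot: [-3.141, 0.004, 1.068]
ft_force: [-0.9, 0.7, -1.5]
opening: 0.334
```

Request:
play_rows(
  increments=[
    {"dx": 0,"dy": 0,"dz": 0,"rx": 0,"ry": 0,"rz": 0},
    {"dx": 0,"dy": 0,"dz": 0,"rx": 0,"ry": 0,"rz": 0},
    {"dx": 0,"dy": 0,"dz": 0,"rx": 0,"ry": 0,"rz": 0},
  ],
)

```text
t: 23.32
eef_pos: [636.1, 188.2, 302.7]
tcp_rot: [-3.139, 0.005, 1.069]
ft_force: [-0.5, -0.5, -1.0]
opening: 0.33
```

```bash
python3 - <<'E'
from cell import env,viewer
from h import *
c=viewer.read_camera("wrist"); im=c["image"][:,:,::-1].copy()
cv2.imwrite("pics/w16.png",im)
s=env.state(); print(s["ft_force"],s["t"],s["eef_pos"],s["tcp_rot"],s["opening"]);plan(s,[635.2,189.7,210],1.073)
E
```

```text
[ 0.63432859  0.23648686 -0.99929408] 23.3667 [636.11362697 188.32360329 303.16463996] [-3.13983375  0.00455395  1.06888066] 0.3280777881618607
d [ 1.2 -1.3 93.2] r [-0.02  0.04 -0.04] rows>= 3.0
```

View pics/w16.png

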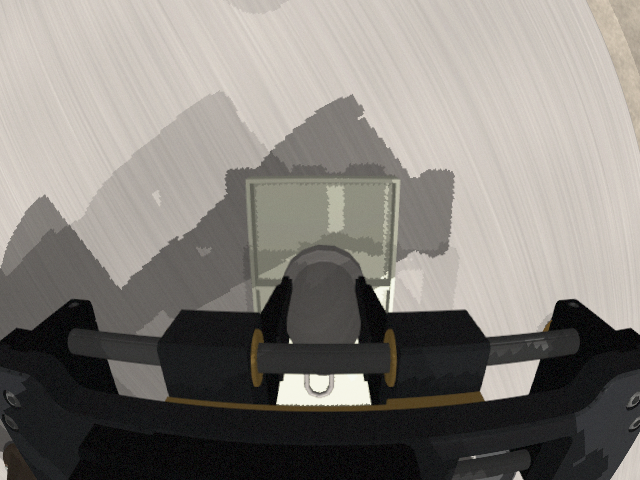

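Request:
play_rows(
  increments=[
    {"dx": 1,"dy": -1,"dz": 20,"rx": 0,"ry": 0,"rz": 0},
    {"dx": 1,"dy": -1,"dz": 45,"rx": 0,"ry": 0,"rz": 0},
    {"dx": 1,"dy": -1,"dz": 63,"rx": 0,"ry": 0,"rz": 0},
    {"dx": 1,"dy": -1,"dz": 76,"rx": 0,"ry": 0,"rz": 0},
    {"dx": 1,"dy": -1,"dz": 84,"rx": 0,"ry": 0,"rz": 0},
    {"dx": 1,"dy": -1,"dz": 89,"rx": 0,"ry": 0,"rz": 0},
    {"dx": 1,"dy": -1,"dz": 92,"rx": 0,"ry": 0,"rz": 0},
    {"dx": 1,"dy": -1,"dz": 93,"rx": 0,"ry": 0,"rz": 0},
  ],
)

```text
t: 24.03
eef_pos: [635.4, 189.5, 210.4]
tcp_rot: [-3.14, 0.004, 1.069]
ft_force: [-0.1, -0.1, 0.1]
opening: 0.326
```

Request:
play_rows(
  increments=[
    {"dx": 0,"dy": 0,"dz": 0.5,"rx": 0,"ry": 0,"rz": 0},
    {"dx": 0,"dy": 0,"dz": 0.5,"rx": 0,"ry": 0,"rz": 0},
    {"dx": 0,"dy": 0,"dz": 0.5,"rx": 0,"ry": 0,"rz": 0},
  ],
)

```text
t: 24.28
eef_pos: [635.5, 189.5, 210.6]
tcp_rot: [-3.141, 0.003, 1.069]
ft_force: [-0.3, 0.3, -1.0]
opening: 0.331
```

Request:
play_rows(
  increments=[
    {"dx": 0,"dy": 0,"dz": 1,"rx": 0,"ry": 0,"rz": 0},
    {"dx": 0,"dy": 0,"dz": 1,"rx": 0,"ry": 0,"rz": 0},
  ],
)

```text
t: 24.45
eef_pos: [635.6, 189.5, 209.9]
tcp_rot: [-3.141, 0.003, 1.069]
ft_force: [-0.1, 0.2, -0.3]
opening: 0.331
```

Request:
play_rows(
  increments=[
    {"dx": 0,"dy": 0,"dz": 0,"rx": 0,"ry": 0,"rz": 0},
    {"dx": 0,"dy": 0,"dz": 0,"rx": 0,"ry": 0,"rz": 0},
    {"dx": 0,"dy": 0,"dz": 0,"rx": 0,"ry": 0,"rz": 0},
    {"dx": 0,"dy": 0,"dz": 0,"rx": 0,"ry": 0,"rz": 0},
    {"dx": 0,"dy": 0,"dz": 0,"rx": 0,"ry": 0,"rz": 0},
  ],
  fingers=0.55,
)

```text
t: 24.87
eef_pos: [635.6, 189.5, 209.9]
tcp_rot: [-3.142, 0.003, 1.069]
ft_force: [0.3, 0.5, 0.1]
opening: 0.542
```

Request:
play_rows(
  increments=[
    {"dx": 0,"dy": 0,"dz": -20,"rx": 0,"ry": 0,"rz": 0},
    {"dx": 0,"dy": 0,"dz": -55,"rx": 0,"ry": 0,"rz": 0},
    {"dx": 0,"dy": 0,"dz": -90,"rx": 0,"ry": 0,"rz": 0},
    {"dx": 0,"dy": 0,"dz": -120,"rx": 0,"ry": 0,"rz": 0},
    {"dx": -20,"dy": 0,"dz": -140,"rx": 0,"ry": 0,"rz": 0},
    {"dx": -50,"dy": 0,"dz": -150,"rx": 0,"ry": 0,"rz": 0},
    {"dx": -75,"dy": 0,"dz": -150,"rx": 0,"ry": 0,"rz": 0},
    {"dx": -80,"dy": 0,"dz": -150,"rx": 0,"ry": 0,"rz": 0},
  ],
)

```text
t: 25.53
eef_pos: [595.9, 117.5, 361.2]
tcp_rot: [3.141, 0.003, 1.068]
ft_force: [0.8, -0.0, -0.2]
opening: 0.548
```

Request:
play_rows(
  increments=[
    {"dx": 0,"dy": 0,"dz": 0,"rx": 0,"ry": 0,"rz": 0},
    {"dx": 0,"dy": 0,"dz": 0,"rx": 0,"ry": 0,"rz": 0},
    {"dx": 0,"dy": 0,"dz": 0,"rx": 0,"ry": 0,"rz": 0},
  ],
)

```text
t: 25.78
eef_pos: [596.4, 118.1, 361.0]
tcp_rot: [3.141, 0.003, 1.068]
ft_force: [-0.0, 0.1, -0.6]
opening: 0.549
```

```bash
python3 - <<'E'
from cell import env,viewer
from h import *
for n in ["wrist","scene","top"]:
    c=viewer.read_camera(n); im=c["image"][:,:,::-1].copy()
    if n=="scene": im=cv2.resize(im[160:410,200:480],None,fx=2.8,fy=2.3)
    cv2.imwrite(f"pics/end_{n}.png",im)
s=env.state(); print(s["ft_force"],s["t"],s["eef_pos"],s["tcp_rot"],s["opening"])
E
```

```text
[ 0.20341137 -0.05770904  0.24212216] 25.9333 [596.26326841 118.23965746 360.78752637] [3.14133925 0.00336273 1.06843021] 0.5489891507542606
```

View pics/end_wrist.png

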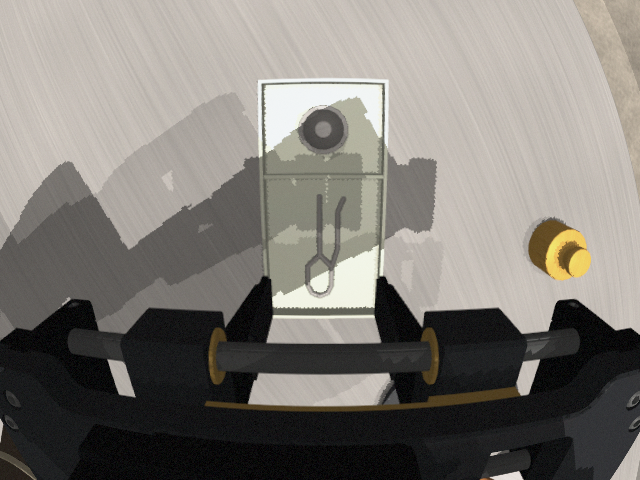

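View pics/end_scene.png

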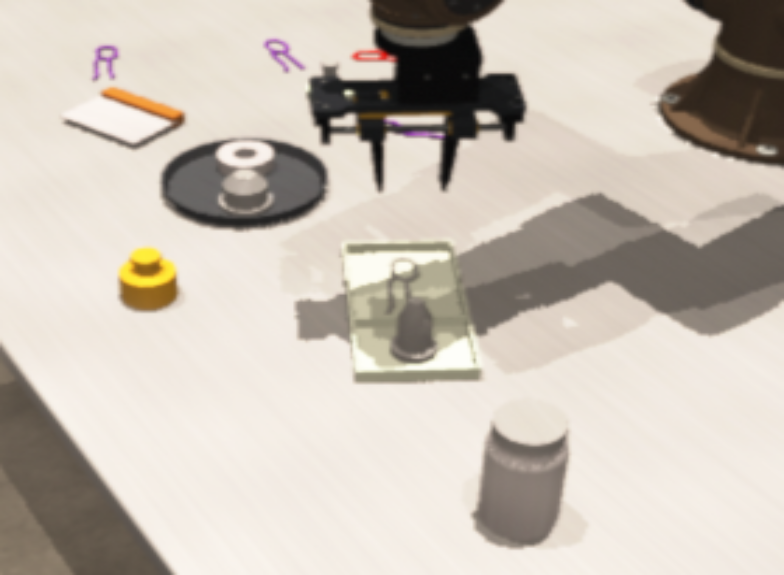

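View pics/end_top.png

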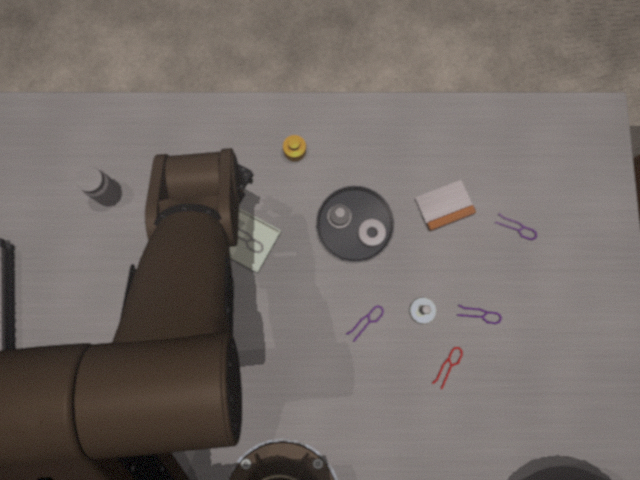

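All four parts are in place and upright or flat. The tall nozzle is in the shorter bay at wrist (323,130) and the clip is in the longer bay at (320,245). In the top view the wide nozzle is in the pan at (339,215) and the collar at (372,233). The shaker, weight and scraper haven't moved, and the gripper is clear, so I'm handing in.

```bash
python3 - <<'E'
from cell import env
print(env.job_done()); print(env.state()["t"])
E
```

```text
the job is handed in; nothing more can be done
None
the job is handed in; nothing more can be done
```

Both nozzle kits are made up and the job is handed in, at about 26 s of the 96 s allowed. No verdict is reported.

- **Tray:** I pulled the steel clip level out of the post about 70 mm. The wrist picture then showed the collar still seated on the pin. The clip now lies flat in the longer bay, and the tall nozzle stands tip up in the shorter bay.
- **Pan:** the collar lies flat on the floor and the wide nozzle stands tip up beside it, each about 42 mm from the pan's centre.
- **Last checks:** the final wrist, scene and top pictures showed all four parts in place, and the gripper open and clear with wrist force near zero. By eye, the shaker, scraper, weight and purple and red look-alikes were where they started.

**Disagreements:**
- The first clip angle from the top camera was about 0.12 rad off, and I corrected it from the wrist view before gripping.
- The tall nozzle was about 2 mm from its first estimate, and I corrected that during the descent.
- My first move call was refused as invalid input. Resending it with every field filled in and smaller steps worked.

I judged the final poses from the pictures and did not measure them again numerically.

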